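# Load the nitrogen drying rack and open its gas valve

## Task

The nitrogen was left trickling: first shut the gas valve fully, turning its handwheel clockwise. Then snap every loose steel trap tube into the drying rack, each lying in a pair of spring clips of its own and pressed fully home; only when all are in, open the valve counter-clockwise until you feel the stop and back it off a quarter turn. Leave the bottle, the jar and the spanner where they are.

Things in the scene. Friction and masses are not known exactly. Their poses are not given: they have to be found in the camera images.
- tube1: loose steel trap tube, 150 mm long, round body 24 mm in diameter over its middle 114 mm, an 18 mm long hexagon end (30 mm across flats) on either end, about 0.14 kg. Origin at mid length on its axis, x along the axis; both ends are alike. Lies on the bench with its axis 15 mm up. May be absent (None).
- tube2: loose steel trap tube, 150 mm long, round body 24 mm in diameter over its middle 114 mm, an 18 mm long hexagon end (30 mm across flats) on either end, about 0.14 kg. Origin at mid length on its axis, x along the axis; both ends are alike. Lies on the bench with its axis 15 mm up. May be absent (None).
- tube3: loose steel trap tube, 150 mm long, round body 24 mm in diameter over its middle 114 mm, an 18 mm long hexagon end (30 mm across flats) on either end, about 0.14 kg. Origin at mid length on its axis, x along the axis; both ends are alike. Lies on the bench with its axis 15 mm up. May be absent (None).
- tube4: loose steel trap tube, 150 mm long, round body 24 mm in diameter over its middle 114 mm, an 18 mm long hexagon end (30 mm across flats) on either end, about 0.14 kg. Origin at mid length on its axis, x along the axis; both ends are alike. Lies on the bench with its axis 15 mm up. May be absent (None).
- rack: fixed white drying rack: base plate 235 x 470 mm, 10 mm thick, with a row of four clip places for tubes at 70 mm pitch (slot1 to slot4 along y), all empty at the start; behind them (+x) a header pipe with one gas jet per place, the jet's tip 89 mm from the place's point; the gas valve stands 140 mm along y beyond slot4. Origin under the plate; x along the seated tubes, y along the row, z up.
- slot1 (a point): where the middle of a fully home tube's axis lies, 52 mm above the bench, 42 mm above the plate; axes as the rack's. Spring-steel clips (12 mm wide, open upward) stand 42 mm either side along x; fingertips fit between them. Their jaws are 32 mm apart 24 mm above this point, 19 mm at 10 mm above it, and spread as a tube is pressed down between them, until it rests on saddles.
- slot2 (a point): as slot1, the next place of the row. Pressing a tube home takes about 15 N in all; it then takes about as much to pull it out. Only the 24 mm body fits the clips, so the tube must be within 9 mm of centred lengthwise.
- slot3 (a point): as slot1, the third place of the row
- slot4 (a point): as slot1, the last place of the row, nearest the valve
- valve (a joint): turning of the gas valve's handwheel, rad: 0 fully shut, grows counter-clockwise seen from above (opening), solid stops at 0 and at 20.42, fully open (3 1/4 turns). Left a quarter to three quarters of a turn open at the start. Turns with light friction, about 0.15 N m, and stays where it is left.
- wheel_hub (a point): centre of the valve's level handwheel, at rim height, 150 mm above the bench. Wheel 132 mm in diameter over a round 12 mm rim; hub 22 mm in diameter; three round 10 mm spokes 120 degrees apart in the rim's plane, open between them. Below it only a thin stem (10 mm) for 36 mm, then the valve's bonnet (30 mm in diameter).
- wheel_spoke (a point): point on one of the three spokes, 35 mm from the hub's centre; turns with the wheel. x points outward along the spoke.
- solvent: bystander: amber bottle, 70 mm in diameter, 130 mm tall, origin under its centre
- septa_jar: bystander: white jar, 60 mm in diameter, 65 mm tall, origin under its centre
- spanner: bystander: steel spanner lying flat, 160 mm long along its x
Mind the look-alikes: they are no part of the job. Leave any blue, orange or turquoise look-alike of the tube4 alone.

How it is judged:
By the outcome, as a careful person would: the job done as asked, in the order asked, and still so for the second after the job is handed in, with the robot touching nothing.
Of tube1, tube2, tube3, tube4 only 2 to 4 are there at a start; the rules pass over those that are not, and their reading is None.
At some moment in a run one of tube1, tube2, tube3, tube4 may be knocked a few centimetres aside while the robot is not near it.
Once in a run the grip may slacken for a moment while it holds something.
It also fails if it takes over 210 s, if anything falls off the work surface, if the arm or the gripper's body presses on something with over 40 N, if the wrist force passes 120 N, or if a joint passes its speed limit or range.

## Robot

A 7-joint arm with a two-finger parallel gripper is mounted at the origin on the work surface. World frame = base frame: x ahead of the robot, y to its left, z up, the work surface at z = 0. Lengths are in mm, angles in rad, forces in N, time in s.
With the tool pointing down it reaches from about 400 to 900 mm from the base axis. Payload 5.5 kg.
Tool frame: the origin (TCP) lies between the finger pads; the fingertips stand 11 mm ahead of it and the grasp point (between the pads) lies 8 mm behind it (arm.tip_reach is the distance from the TCP to the fingertips, in mm); z points along the fingers, y is the direction in which the jaws open and shut (so a half turn about z gives the same grasp; the last joint's range is limited). The gripper opens to 92 mm and grips with 3 to 60 N. Pads are 19 mm wide; open, the fingers measure 130 mm over their backs; the gripper's body (75 mm by 190 mm) begins 47 mm behind the grasp point.
Start: joints at [-0.925, 0.501, -0.427, 1.55, 0.221, 1.138, -0.21], TCP at [242.751, 602.969, 237.729] pointing down, gripper open.
Joint ranges: [-2.88, 2.88], [-0.31, 2.03], [-1.54, 1.56], [0.2, 2.42], [-1.41, 4.55], [0.19, 2.02], [-2.57, 2.57]. Speed limits (rad/s): [2.57, 2.57, 3.14, 3.14, 3.14, 3.14, 3.14].

## Interface

Orientations are given as a unit quaternion [x, y, z, w].
In Python, from plant import arm, optics gives the robot as it stands.
- The arm moves only by the tool jog_arm, never from a script. Its argument "steps" is a list that holds one entry, the list of rows, each a list of 6 numbers: the shift along the tool's x, y, z in mm, then the turn, a rotation vector about the tool's x, y, z in degrees. A call has 1 to 20 rows; each row shifts and turns the commanded pose from where the row before left it, along the tool's axes as they then stand; what a row does not reach is not made up. A row lasts 1/8 s, in which the tool goes at most 62.5 mm and 10.7 degrees, less where a joint would pass 70% of its speed; a pose out of reach is approached as far as the arm can. A call with a gripper value outside its range is refused whole. "grip" is the opening, from 0 (shut) to 1 (fully open), set as the call begins (left out, the last holds). The fingers move at their own pace and stop on an object; "force" is the grip in N (left out, the last holds). Time passes only in rows, so rows that do not move let the fingers close. It gives the time, the measured TCP pose, the force and the opening at its end, in the units of the state.
- arm.get_state(): the state, without advancing time (a new reading comes with each control period).
- optics.read_camera(name): name is "scene" or "top"; returns a dict with "img" (384x512x3 uint8, red, green, blue), "z_map" (384x512 float32, mm along the optical axis (not along the pixel's ray), 0 where there is no reading), "fx", "fy", "cx", "cy" (pixels), "k1" (the pictures are not rectified: a ray, as slopes to the right and down, at radius r is drawn at 1 + k1 r^2 times it, then the intrinsics apply), "world_to_cam" (4x4, takes a point from world to camera coordinates). Camera axes: x right, y down, z forward; pixel columns grow to the right and rows downward; lengths in mm; the calibration is good to about 2 mm. A picture is of the moment at which its call begins.
- arm.close_job(): hands the job in, once; it reports no verdict.
The state is a dict: "time_s": time; "q": joint angles; "joint_velocities": joint speeds; "joint_torque": joint torques, N m; "eef_pos": TCP position; "eef_rot": TCP orientation; "contact_force": force on the tool from outside, world axes, zero at the start; "torque": the same for the moment, N m; "finger_gap": opening from 0.0 (shut) to 1.0 (fully open).
Only numpy, scipy, OpenCV 4.12 (cv2) and the standard library are available. Lean on these libraries where they do the work, as an engineer would, in place of code of your own. Each camera call takes 0.05 s, during which the arm holds its last target. There are 200 camera calls.

## Working session

There is one attempt and no reset: what is moved stays moved. The work goes in short steps, Python scripts to look and compute and a tool call to move; the robot and the scene stay as the last step left them, time stands still between calls to the robot, and variables do not carry over. Pictures are saved under pics/ and viewed, about 12 in all and at most 16, crops included, and the job is handed in when it is done.

Besides the shell and the picture viewer there is one more tool, called after "Emit:" as a command line: name --argument value ..., lists and objects as JSON in quotes. jog_arm: Moves the arm, as the interface text tells. Its arguments: {"type":"object","properties":{"steps":{"type":"array","items":{"type":"array","items":{"type":"array","items":{"type":"number"}}}},"grip":{"type":"number"},"force":{"type":"number"}},"required":["steps"]}

```bash
mkdir -p pics; ls; cat > h.py <<'E'
import numpy as np, cv2
from plant import arm, optics
from scipy.spatial.transform import Rotation as R
def cam(n):
    return optics.read_camera(n)
def save(c,name,crop=None,s=1):
    im=c["img"][:,:,::-1]
    if crop: x0,y0,x1,y1=crop; im=im[y0:y1,x0:x1]
    cv2.imwrite("pics/"+name,cv2.resize(im,None,fx=s,fy=s,interpolation=cv2.INTER_CUBIC))
def rays(c,uv):
    uv=np.atleast_2d(np.array(uv,float)); d=np.stack([(uv[:,0]-c["cx"])/c["fx"],(uv[:,1]-c["cy"])/c["fy"]],1)
    p=d.copy()
    for _ in range(20): p=d/(1+c["k1"]*(p**2).sum(1,keepdims=True))
    return np.c_[p,np.ones(len(p))]
def onplane(c,uv,z):
    T=np.linalg.inv(c["world_to_cam"]); D=rays(c,uv)@T[:3,:3].T; o=T[:3,3]
    return o+D*((z-o[2])/D[:,2])[:,None]
def cloud(c):
    v,u=np.mgrid[0:384,0:512]; uv=np.c_[u.ravel(),v.ravel()]
    z=c["z_map"].ravel(); T=np.linalg.inv(c["world_to_cam"])
    P=(rays(c,uv)*z[:,None])@T[:3,:3].T+T[:3,3]; P[z==0]=np.nan
    return P.reshape(384,512,3)
def proj(c,P):
    P=np.atleast_2d(P); q=P@c["world_to_cam"][:3,:3].T+c["world_to_cam"][:3,3]
    d=q[:,:2]/q[:,2:]; d=d*(1+c["k1"]*(d**2).sum(1,keepdims=True))
    return d*[c["fx"],c["fy"]]+[c["cx"],c["cy"]]
E
python3 - <<'E'
from h import *
for n in("scene","top"):
    c=cam(n); save(c,n+"0.png",s=1.5)
    print(n,np.linalg.inv(c["world_to_cam"])[:3].round(3).tolist(),c["fx"],c["k1"])
s=arm.get_state(); print(s["eef_pos"],s["eef_rot"],s["time_s"],s["finger_gap"],R.from_quat(s["eef_rot"]).as_matrix().round(3).tolist())
E
```

```text
pics
scene [[0.842, 0.281, -0.46, 1069.0], [0.539, -0.474, 0.697, -986.571], [-0.022, -0.835, -0.55, 802.795]] 462.2593652946391 -0.061408462937331446
top [[0.024, -0.997, 0.076, 429.53], [-1.0, -0.023, 0.012, -118.303], [-0.01, -0.077, -0.997, 1344.0]] 368.3207826145569 -0.08053482237191154
[242.61783912 602.37608926 236.79321091] [ 1.90235289e-01  9.81738150e-01 -8.37814729e-04 -1.95213123e-04] 0.1 0.9991404680431397 [[-0.928, 0.374, -0.001], [0.374, 0.928, -0.002], [0.0, -0.002, -1.0]]
```

View pics/top0.png

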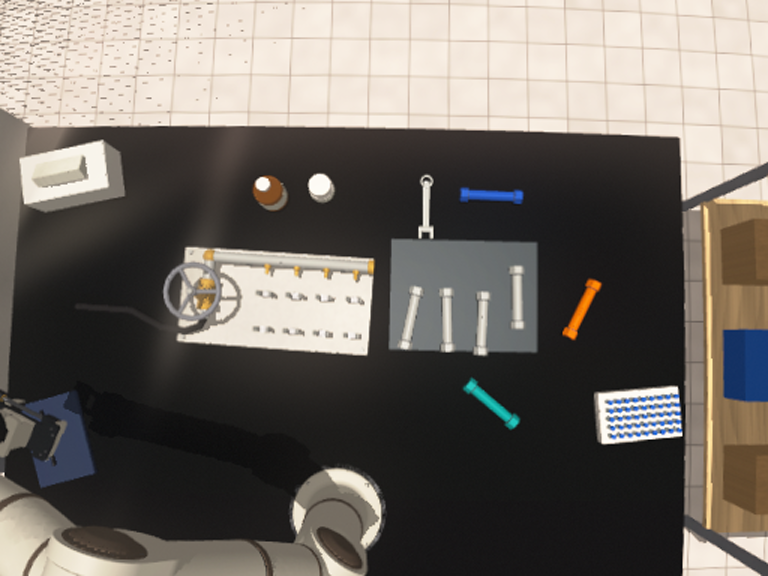

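View pics/scene0.png

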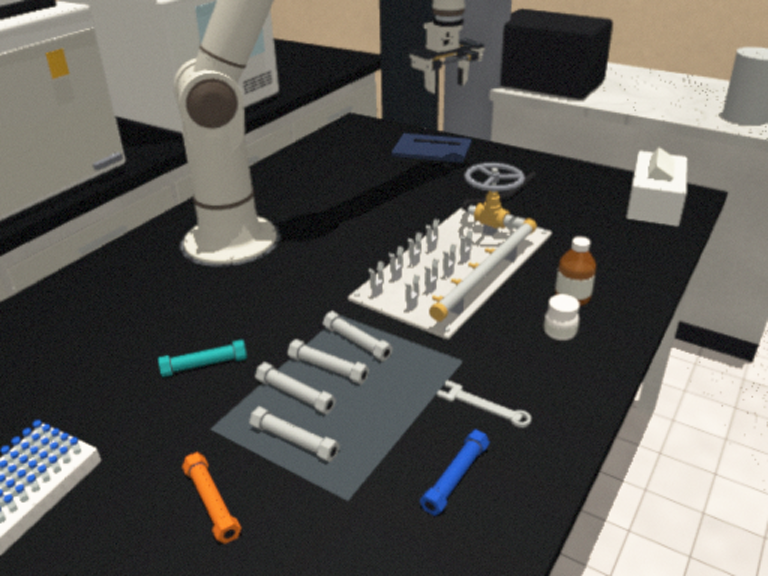

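Four steel tubes lie on the grey mat, in the 1.5x top view at about (411,318), (447,320), (482,323) and (517,297). The blue (491,195), orange (582,308) and turquoise (491,403) ones are look-alikes. The wheel is at (192,292).

```bash
cat >> h.py <<'E'
def tubes(c,verbose=True):
    P=cloud(c); im=c["img"].astype(int); 
    m=((im.min(2)>125)&(im.max(2)-im.min(2)<40)).astype(np.uint8)
    # mat region (world y < -130), tubes only
    G=onplane(c,np.stack(np.meshgrid(np.arange(512),np.arange(384)),-1).reshape(-1,2),15).reshape(384,512,3)
    m&=((G[...,1]<-105)&(G[...,1]>-480)&(G[...,0]>300)&(G[...,0]<640)).astype(np.uint8)
    cs,_=cv2.findContours(m,cv2.RETR_EXTERNAL,cv2.CHAIN_APPROX_NONE)
    out=[]
    for k in cs:
        if cv2.contourArea(k)<150: continue
        Q=onplane(c,k[:,0,:].astype(float),20)[:,:2].astype(np.float32)
        (ctr,wh,a)=cv2.minAreaRect(Q); b=cv2.boxPoints((ctr,wh,a))
        e=max((b[1]-b[0],b[2]-b[1]),key=np.linalg.norm); th=np.arctan2(e[1],e[0])
        th=(th+np.pi/2)%np.pi-np.pi/2
        out.append((ctr[0],ctr[1],np.degrees(th),max(wh),min(wh)))
    return sorted(out,key=lambda t:-t[1])
E
python3 - <<'E'
from h import *
c=cam("top"); P=cloud(c)
for t in tubes(c): print(np.round(t,1))
# plate
im=c["img"].astype(int)
G=onplane(c,np.stack(np.meshgrid(np.arange(512),np.arange(384)),-1).reshape(-1,2),10).reshape(384,512,3)
z=P[...,2]
print("z at plate", np.nanmedian(z[215:225,190:235]), "mat", np.nanmedian(z[170:180,300:320]))
w=((im.min(2)>110)&(im.max(2)-im.min(2)<60)&(np.abs(z-10)<8)).astype(np.uint8); w[:, :110]=0; w[:,255:]=0; w[:160]=0; w[245:]=0
Q=G[w>0][:,:2].astype(np.float32); ctr,wh,a=cv2.minAreaRect(Q); print("plate",ctr,wh,a,cv2.boxPoints((ctr,wh,a)).round(1).tolist())
# clips
for lo,hi in((35,95),):
    k=((z>lo)&(z<hi)).astype(np.uint8); k[:190]=0;k[:,:162]=0;k[232:]=0;k[:,250:]=0
    n,l,st,ce=cv2.connectedComponentsWithStats(k)
    for i in range(1,n):
        if st[i,4]>=3:
            q=P[l==i]; print("clip",st[i,4],ce[i].round(1),np.median(q,0).round(1),q[:,2].max().round(1))
# wheel
k=(z>135)&(z<170); k[:,:100]=False;k[:,160:]=False;k[:160]=False;k[230:]=False
q=P[k]; print("wheel n",len(q),q.min(0),q.max(0)); (cc,r)=cv2.minEnclosingCircle(q[:,:2].astype(np.float32)); print(cc,r,np.median(q[:,2]))
save(c,"w1.png",(95,155,265,245),4.5)
E
```

```text
[ 473.8 -165.   -11.8  155.2   35.7]
[ 471.6 -251.5    2.4  154.6   36.3]
[ 464.7 -336.4   -1.1  151.7   32.6]
[ 5.278e+02 -4.208e+02  3.000e-01  1.523e+02  3.290e+01]
z at plate 10.553652600533042 mat 0.4927219870803583
plate (508.7501220703125, 165.80807495117188) (469.40673828125, 236.47193908691406) 87.50818634033203 [[380.3999938964844, -63.5], [616.7000122070312, -73.80000305175781], [637.0999755859375, 395.1000061035156], [400.79998779296875, 405.3999938964844]]
clip 14 [171.6 195.3] [519.9 194.4  64.1] 78.4
clip 28 [178.1 196. ] [519.3 174.7  41.5] 78.0
clip 42 [195.1 197.2] [515.4 115.5  45.5] 77.3
clip 11 [211. 198.] [512.9  54.3  70.9] 77.6
clip 27 [217.1 198.4] [513.6  37.1  41.8] 78.5
clip 42 [235. 200.] [509.1 -27.2  43.5] 79.9
clip 42 [173.7 218.5] [438.7 189.1  44.2] 81.3
clip 44 [193.3 219.8] [435.5 119.7  42.4] 80.5
clip 36 [213.2 221.5] [431.7  47.   43.2] 78.1
clip 12 [229.  223.5] [426.2 -10.9  71.9] 77.0
clip 26 [234.8 223.6] [425.2 -29.4  40.8] 76.9
wheel n 568 [451.66707845 254.35769315 144.00679747] [577.5316207  383.81005148 169.81201008]
(514.3778686523438, 319.2880554199219) 65.19634246826172 154.60818388532982
```

View pics/w1.png

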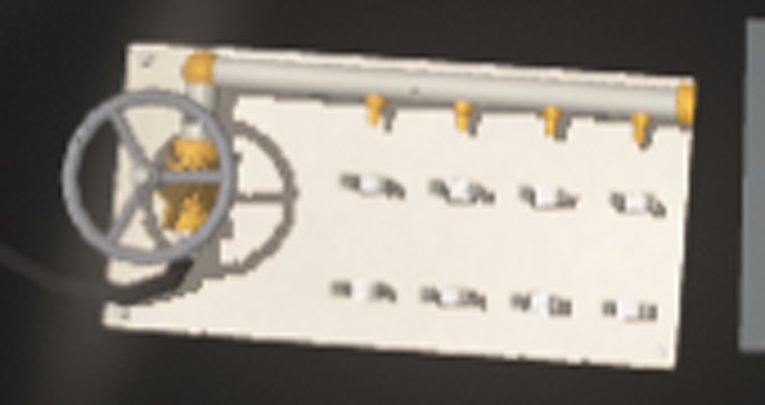

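```bash
python3 - <<'E'
from h import *
c=cam("top"); im=c["img"].astype(float).min(2); im8=c["img"].astype(np.uint8)
yaw=np.radians(-2.5); X=np.array([np.cos(yaw),np.sin(yaw)]); Y=np.array([-X[1],X[0]])
# predicted saddles
P=cloud(c)
z=P[...,2]
# jaw + saddle blob: anything above plate by height >20 in a window, and white saddle centroid
s4=np.array([479.,182.])
for i in range(4):
    for s in(42,-42):
        g=s4-70*i*Y+s*X
        u,v=proj(c,[g[0],g[1],40])[0].round().astype(int)
        win=(slice(v-6,v+7),slice(u-9,u+10))
        sub=z[win]; m=(sub>33)&(sub<50); q=P[win][m]
        j=P[win][sub>60]
        a=q.mean(0); d=a[:2]-g
        print(4-i,s,a.round(1),m.sum(),"err rack", (d@X).round(1),(d@Y).round(1),"jaw",j.shape[0], ((j[:,:2]-g)@np.c_[X,Y]).mean(0).round(1) if len(j) else None)
# scene view check of jaw tops
c2=cam("scene");save(c2,"s1.png",(225,100,375,230),5)
# spokes: angle profile at radius 35
hub=np.array([514.4,319.3])
prof=[]
for t in range(0,360,3):
    r=np.radians(t); vals=[]
    for rr in(25,32,39,46):
        uv=proj(c,[hub[0]+rr*np.cos(r),hub[1]+rr*np.sin(r),150])[0]
        vals.append(cv2.getRectSubPix(z.astype(np.float32),(1,1),tuple(map(float,uv)))[0,0])
    prof.append(np.median(vals))
print([ (3*i,int(p)) for i,p in enumerate(prof) if p>110])
# hub from wheel ring on plane z=155 in 2 views
for n,cc in(("top",c),("scene",c2)):
    zz=cloud(cc); k=(zz[...,2]>138)&(zz[...,2]<165)&(np.hypot(zz[...,0]-514,zz[...,1]-319)<80)
    k=k.astype(np.uint8); cs,_=cv2.findContours(k,cv2.RETR_EXTERNAL,cv2.CHAIN_APPROX_NONE); b=max(cs,key=len)[:,0]
    Q=onplane(cc,b,150)[:,:2].astype(np.float32); print(n,cv2.fitEllipse(Q))
E
```

```text
4 42 [518.7 181.5  40.9] 25 err rack -2.3 1.2 jaw 16 [-1.8  3.9]
4 -42 [439.1 186.   41. ] 25 err rack 2.0 2.2 jaw 13 [1.4 8.4]
3 42 [515.5 112.1  39.3] 25 err rack -2.4 1.7 jaw 17 [-2.1  3.9]
3 -42 [436.2 116.8  39.8] 22 err rack 2.1 3.0 jaw 19 [1.8 3.9]
2 42 [514.1  41.9  39.4] 18 err rack -0.9 1.6 jaw 19 [-2.4  0.2]
2 -42 [432.4  46.1  39.8] 20 err rack 1.4 2.2 jaw 15 [1.  2.7]
1 42 [509.1 -28.5  39.6] 21 err rack -2.7 1.0 jaw 20 [-2.5  1.2]
1 -42 [426.1 -24.9  39.6] 17 err rack -1.9 1.0 jaw 18 [-2.2  5.2]
[(27, 130), (30, 154), (33, 155), (36, 146), (144, 144), (147, 154), (150, 153), (153, 133), (264, 126), (267, 152), (270, 154), (273, 155), (276, 153), (279, 123)]
top ((515.4078369140625, 320.2458801269531), (125.19388580322266, 128.25469970703125), 176.49203491210938)
scene ((513.6838989257812, 320.98828125), (129.46388244628906, 141.4571533203125), 20.5609188079834)
```

View pics/s1.png

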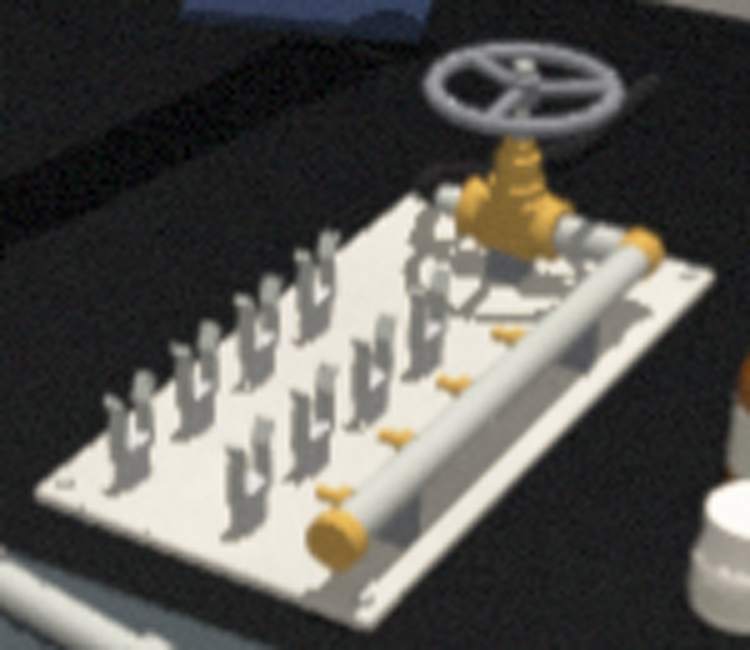

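Emit:
jog_arm --steps '[[[0, 0, 0, 0, 0, -9.7], [0, 0, 0, 0, 0, -9.7], [-35.4, -22.9, 0, 0, 0, 0], [-35.4, -22.9, 0, 0, 0, 0], [-35.4, -22.9, 0, 0, 0, 0], [-35.4, -22.9, 0, 0, 0, 0], [-35.4, -22.9, 0, 0, 0, 0], [-35.4, -22.9, 0, 0, 0, 0], [-35.4, -22.9, 0, 0, 0, 0], [-35.4, -22.9, 0, 0, 0, 0], [0, 0, 0, 0, 0, 0], [0, 0, 0, 0, 0, 0]]]' --grip 1

```text
time_s: 1.75
eef_pos: [516.9, 407.8, 237.5]
eef_rot: [0.022, 1.0, 0.0, -0.001]
contact_force: [-0.3, 0.0, -1.0]
finger_gap: 1.005
```

Emit:
jog_arm --steps '[[[0, -1, 20, 0, 0, 0], [0, 0, 20, 0, 0, 0], [0, 0, 15, 0, 0, 0], [0, 0, 0, 0, 0, 0]]]'

```text
time_s: 2.25
eef_pos: [516.2, 405.7, 180.2]
eef_rot: [0.022, 1.0, -0.001, -0.002]
contact_force: [-0.3, 0.2, 0.6]
finger_gap: 1.001
```

```bash
python3 - <<'E'
from h import *
c=cam("top");c2=cam("scene")
a=c["img"][140:260,60:200];b=c2["img"][90:190,270:390]
im=np.hstack([cv2.resize(a,(400,400*120//140)),cv2.resize(b,(400,400*120//140))])
cv2.imwrite("pics/f1.png",im[:,:,::-1])
E
```

```text
(no output)
```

View pics/f1.png

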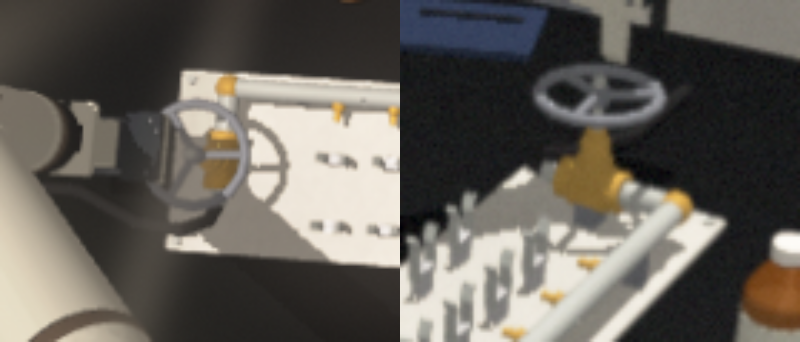

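```bash
python3 - <<'E'
from h import *
for n in("top","scene"):
    P=cloud(cam(n)).reshape(-1,3)
    for lo,hi in((163,180),(180,200),(200,215),(215,230),(230,245)):
        k=(P[:,2]>lo)&(P[:,2]<hi)&(abs(P[:,0]-516)<45)&(P[:,1]>310)&(P[:,1]<500)
        q=P[k]
        if len(q)>3: print(n,lo,hi,len(q),np.percentile(q[:,0],[2,98]).round(),np.percentile(q[:,1],[2,98]).round(), np.histogram(q[:,1],np.arange(320,501,10))[0])
E
```

```text
top 163 180 14 [508. 519.] [314. 326.] [7 0 0 0 0 0 0 0 0 0 0 0 0 0 0 0 0 0]
top 230 245 23 [481. 546.] [319. 402.] [10  0  0  0  0  0  0  0  0  0  0  0  0  0  1  0  0  0]
scene 163 180 30 [507. 530.] [312. 460.] [ 3  0  1  7  0  0  0  0  0  0  0  0  0 10  1  0  0  0]
scene 180 200 77 [505. 532.] [339. 464.] [ 0  4 25  8  0  0  0  0  0  0  0  0  6 29  5  0  0  0]
scene 200 215 59 [504. 529.] [338. 466.] [ 0  7 24  4  0  0  0  0  0  0  0  0  6 14  3  1  0  0]
scene 215 230 53 [505. 530.] [336. 466.] [ 0  6 23  4  0  0  0  0  0  0  0  0  2 12  6  0  0  0]
scene 230 245 54 [479. 552.] [316. 487.] [22  2  0  0  0  0  0  0  0  0  0  0  2  9  1  1  1  1]
```

Emit:
jog_arm --steps '[[[0, 0, 16, 0, 0, 0], [0, 0, 15, 0, 0, 0], [0, 0, 0, 0, 0, 0], [-7.8, -1, 0, 0, 0, 0], [-7.2, -3, 0, 0, 0, 0], [-6.2, -4.8, 0, 0, 0, 0], [-4.8, -6.2, 0, 0, 0, 0], [-3, -7.2, 0, 0, 0, 0], [-1, -7.8, 0, 0, 0, 0], [0, 0, 0, 0, 0, 0], [0, 0, 0, 0, 0, 0]]]'

```text
time_s: 3.82
eef_pos: [546.5, 377.9, 153.7]
eef_rot: [0.022, 1.0, 0.002, 0.001]
contact_force: [-2.3, 4.5, 3.5]
finger_gap: 0.997
```

Emit:
jog_arm --steps '[[[0, 0, 4, 0, 0, 0], [1, -7.8, 2, 0, 0, 0], [3, -7.2, 0, 0, 0, 0], [4.8, -6.2, 0, 0, 0, 0], [6.2, -4.8, 0, 0, 0, 0], [0, 0, 0, 0, 0, 0]]]'

```text
time_s: 4.58
eef_pos: [533.0, 350.9, 148.0]
eef_rot: [0.022, 1.0, 0.002, 0.003]
contact_force: [4.6, 2.5, 2.7]
finger_gap: 0.997
```

```bash
cat >> h.py <<'E'
def spokes(c,hub=(515,320.3),zr=150):
    z=cloud(c)[...,2].astype(np.float32); g=c["img"].astype(np.float32).mean(2); ang=[]
    ok=np.zeros(360)
    for t in range(360):
        n=0
        for rr in(20,25,30,35,40,45,48):
            uv=proj(c,[hub[0]+rr*np.cos(np.radians(t)),hub[1]+rr*np.sin(np.radians(t)),zr])[0].round().astype(int)
            h=z[uv[1],uv[0]]; n+= (142<h<163)
        ok[t]=n
    return ok
def wheel_angle(c):
    ok=spokes(c); best=[]
    # mod-120 phase by circular mean of counts>=5
    t=np.where(ok>=5)[0]; ph=np.angle(np.exp(1j*np.radians(t*3)).sum())/3
    return np.degrees(ph)%120, t.tolist()
E
python3 - <<'E'
from h import *
s=arm.get_state(); print(s["eef_pos"],s["contact_force"],s["torque"]); print(wheel_angle(cam("top")));print(wheel_angle(cam("scene")))
E
```

```text
[532.99824628 350.87471131 147.98961208] [4.60760921 2.45328411 2.6861162 ] [ 0.40722971 -0.9299034   0.18648379]
(np.float64(29.999999999999996), [143, 144, 145, 146, 147, 148, 149, 150, 151, 152, 153, 154, 155, 156, 157])
(np.float64(38.68854176462668), [10, 11, 12, 13, 14, 15, 16, 17, 18, 19, 20, 21, 22, 23, 24, 25, 26, 27, 28, 29, 30, 31, 32, 33, 34, 35, 36, 37, 38, 39, 40, 41, 42, 43, 44, 45, 46, 47, 48, 49, 50, 51, 52, 139, 140, 141, 142, 143, 144, 145, 146, 147, 148, 149, 150, 151, 152, 153, 154, 155, 156, 157, 158, 159, 160, 161, 162, 163, 164, 258, 259, 260, 261, 262, 263, 264, 265, 266, 267, 268, 269, 270, 271, 272, 273, 274, 275, 276, 277, 278, 279, 280, 281, 282, 283, 284, 285, 286, 287, 288, 289, 290, 291, 292, 293, 294, 295, 296, 297, 298, 299, 300, 301, 302, 303, 304, 305, 306, 307, 308, 309, 310, 311, 312, 313, 314, 315, 316, 317, 318, 319, 320, 321, 324, 325, 326])
```

Emit:
jog_arm --steps '[[[7.2, -3, 0, 0, 0, 0], [7.8, -1, 0, 0, 0, 0], [7.8, 1, 0, 0, 0, 0], [7.2, 3, 0, 0, 0, 0], [0, 0, 0, 0, 0, 0]]]'

```text
time_s: 5.3
eef_pos: [501.9, 349.2, 146.0]
eef_rot: [0.023, 1.0, -0.001, 0.001]
contact_force: [3.9, -3.0, 2.9]
finger_gap: 1.0
```

Emit:
jog_arm --steps '[[[6.2, 4.8, 0, 0, 0, 0], [4.8, 6.2, 0, 0, 0, 0], [3, 7.2, 0, 0, 0, 0], [1, 7.8, 0, 0, 0, 0], [0, 0, 0, 0, 0, 0]]]'

```text
time_s: 5.92
eef_pos: [485.9, 374.7, 144.4]
eef_rot: [0.023, 1.0, -0.003, -0.001]
contact_force: [0.8, -5.6, 0.1]
finger_gap: 0.998
```

Emit:
jog_arm --steps '[[[-1, 7.8, 0, 0, 0, 0], [-3, 7.2, 0, 0, 0, 0], [-4.8, 6.2, 0, 0, 0, 0], [0, 0, 0, 0, 0, 0]]]'

```text
time_s: 6.42
eef_pos: [490.6, 390.9, 142.7]
eef_rot: [0.024, 1.0, -0.008, -0.007]
contact_force: [-13.2, -13.8, 8.7]
finger_gap: 1.002
```

Emit:
jog_arm --steps '[[[-5, 5, 0, 0, 0, 0], [0, 0, 0, 0, 0, 0], [0, 0, 0, 0, 0, 0]]]'

```text
time_s: 6.8
eef_pos: [491.0, 391.4, 141.8]
eef_rot: [0.025, 1.0, -0.013, -0.011]
contact_force: [-25.1, -25.0, 19.6]
finger_gap: 1.0
```

```bash
python3 - <<'E'
from h import *
print(wheel_angle(cam("top")));print(arm.get_state()["q"].round(2))
E
```

```text
(np.float64(119.09502229018025), [0, 1, 2, 3, 4, 5, 6, 7, 8, 233, 234, 235, 236, 237, 238, 239, 240, 241, 242, 243, 244, 351, 352, 353, 354, 355, 356, 357, 358, 359])
[-0.43  0.58 -0.4   1.66  0.26  0.99  0.6 ]
```

Emit:
jog_arm --steps '[[[5, -5, 0, 0, 0, 0], [5, -5, 0, 0, 0, 0], [3, -6, 0, 0, 0, 0], [0, 0, 0, 0, 0, 0], [0, 0, -30, 0, 0, 0], [0, 0, -40, 0, 0, 0], [0, 0, 0, 0, 0, 0], [0, 0, 0, 0, 0, 0]]]' --grip 0.6

```text
time_s: 7.85
eef_pos: [487.3, 388.1, 215.4]
eef_rot: [0.022, 1.0, 0.0, -0.0]
contact_force: [-0.4, -0.1, -0.1]
finger_gap: 0.598
```

```bash
cat >> h.py <<'E'
def togo(x,y,yaw,z=None):
    """tool-frame shift to world TCP x,y(,z) after turning; tool y axis to world angle yaw (deg)"""
    s=arm.get_state(); p=s["eef_pos"]; M=R.from_quat(s["eef_rot"]).as_matrix()
    a=np.degrees(np.arctan2(M[1,1],M[0,1])); turn=a-yaw   # about tool z(down)
    r=np.radians(yaw); Y=np.array([np.cos(r),np.sin(r)]); X=np.array([-Y[1],Y[0]])
    d=np.array([x,y])-p[:2]
    tilt=M[:,2]
    print("pos",p.round(1),"yaw",a.round(1),"turn z",round(turn,1),"shift x,y",(d@X).round(1),(d@Y).round(1),"dz",None if z is None else round(p[2]-z,1),"tiltxy deg",np.degrees(tilt[:2]).round(2),"F",s["contact_force"].round(1),"gap",round(s["finger_gap"],3),"t",s["time_s"])
E
python3 - <<'E'
from h import *
c=cam("top")
print(wheel_angle(c)[0])
for t in tubes(c): print(np.round(t,1))
togo(471.6,-251.5,92.4,100)
E
```

```text
119.09502229018025
[ 473.8 -165.   -11.8  155.2   35.7]
[ 471.6 -251.5    2.4  154.6   36.3]
[ 464.7 -336.4   -1.1  151.7   32.6]
[ 5.278e+02 -4.208e+02  3.000e-01  1.524e+02  3.290e+01]
pos [487.  387.7 214.7] yaw 87.5 turn z -4.9 shift x,y 42.1 -638.0 dz 114.7 tiltxy deg [-0.08 -0.04] F [-0.6  0.4 -1.7] gap 0.6 t 7.9
```

```bash
python3 - <<'E'
from h import *
togo(473.8,-165,78.2,16)
E
```

```text
pos [487.  387.7 214.7] yaw 87.5 turn z 9.3 shift x,y -100.1 -543.7 dz 198.7 tiltxy deg [-0.08 -0.04] F [-0.6  0.4 -1.7] gap 0.6 t 7.9
```

Emit:
jog_arm --steps '[[[0, 0, 0, 0, 0, 9.3], [-7.7, -41.8, 0, 0, 0, 0], [-7.7, -41.8, 0, 0, 0, 0], [-7.7, -41.8, 0, 0, 0, 0], [-7.7, -41.8, 0, 0, 0, 0], [-7.7, -41.8, 0, 0, 0, 0], [-7.7, -41.8, 0, 0, 0, 0], [-7.7, -41.8, 0, 0, 0, 0], [-7.7, -41.8, 0, 0, 0, 0], [-7.7, -41.8, 0, 0, 0, 0], [-7.7, -41.8, 0, 0, 0, 0], [-7.7, -41.8, 0, 0, 0, 0], [-7.7, -41.8, 0, 0, 0, 0], [-7.7, -41.8, 20, 0, 0, 0], [0, 0, 50, 0, 0, 0], [0, 0, 50, 0, 0, 0], [0, 0, 0, 0, 0, 0], [0, 0, 0, 0, 0, 0]]]'

```text
time_s: 10.15
eef_pos: [474.5, -164.3, 96.4]
eef_rot: [0.103, 0.995, 0.0, 0.0]
contact_force: [-0.7, 0.4, 1.0]
finger_gap: 0.601
```

```bash
python3 - <<'E'
from h import *
togo(473.8,-165,78.2,16)
c=cam("top");c2=cam("scene")
a=c["img"][150:250,240:360];b=c2["img"][200:320,150:294]
cv2.imwrite("pics/f2.png",np.hstack([cv2.resize(a,(400,333)),cv2.resize(b,(400,333))])[:,:,::-1])
E
```

```text
pos [ 474.5 -164.3   96.4] yaw 78.2 turn z -0.0 shift x,y 0.6 -0.8 dz 80.4 tiltxy deg [0.01 0.01] F [-0.7  0.4  1. ] gap 0.601 t 10.15
```

View pics/f2.png

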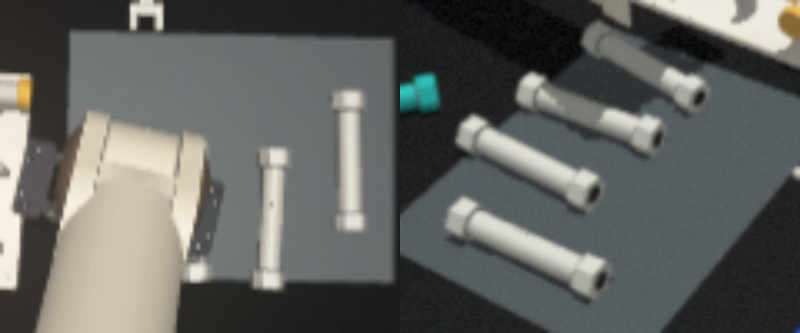

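Emit:
jog_arm --steps '[[[0, 0, 40, 0, 0, 0], [0, 0, 30, 0, 0, 0], [0, 0, 10, 0, 0, 0], [0, 0, 0, 0, 0, 0], [0, 0, 0, 0, 0, 0]]]'

```text
time_s: 10.88
eef_pos: [475.4, -164.8, 17.2]
eef_rot: [0.103, 0.995, -0.0, 0.001]
contact_force: [0.7, -0.3, -0.3]
finger_gap: 0.599
```

Emit:
jog_arm --steps '[[[0, 0, 0, 0, 0, 0], [0, 0, 0, 0, 0, 0], [0, 0, 0, 0, 0, 0], [0, 0, 0, 0, 0, 0]]]' --grip 0.1 --force 50

```text
time_s: 11.38
eef_pos: [474.1, -164.6, 15.8]
eef_rot: [0.103, 0.995, -0.0, 0.0]
contact_force: [-0.3, -0.6, 2.9]
finger_gap: 0.252
```

Emit:
jog_arm --steps '[[[0, 0, -50, 0, 0, 0], [0, 0, -60, 0, 0, 0], [0, 0, 0, 0, 0, -9.3], [0, 0, 0, 0, 0, 0], [0, 0, 0, 0, 0, 0]]]'

```text
time_s: 12.0
eef_pos: [473.0, -164.2, 124.7]
eef_rot: [0.024, 1.0, 0.0, -0.001]
contact_force: [-0.3, -0.5, -1.8]
finger_gap: 0.251
```

```bash
python3 - <<'E'
from h import *
togo(469.3,-27,87.5,54)
E
```

```text
pos [ 473.  -164.2  124.7] yaw 87.3 turn z -0.2 shift x,y 9.7 136.9 dz 70.7 tiltxy deg [-0.12  0.05] F [-0.3 -0.5 -1.8] gap 0.251 t 12.0
```

Emit:
jog_arm --steps '[[[2.4, 34.2, 0, 0, 0, 0], [2.4, 34.2, 0, 0, 0, 0], [2.4, 34.2, 0, 0, 0, 0], [2.4, 34.3, 0, 0, 0, -0.2], [0, 0, 0, 0, 0, 0], [0, 0, 25, 0, 0, 0], [0, 0, 10, 0, 0, 0], [0, 0, 0, 0, 0, 0], [0, 0, 0, 0, 0, 0]]]'

```text
time_s: 13.12
eef_pos: [470.8, -27.6, 91.0]
eef_rot: [0.021, 1.0, -0.0, 0.0]
contact_force: [-0.5, 0.1, -0.9]
finger_gap: 0.247
```

```bash
python3 - <<'E'
from h import *
togo(469.3,-27,87.5,54)
c=cam("top");c2=cam("scene")
a=c["img"][170:250,190:286];b=c2["img"][130:230,215:335]
cv2.imwrite("pics/f3.png",np.hstack([cv2.resize(a,(400,333)),cv2.resize(b,(400,333))])[:,:,::-1])
P=cloud(c2).reshape(-1,3); q=P[(abs(P[:,1]+27)<22)&(abs(P[:,0]-469)<90)&(P[:,2]>62)&(P[:,2]<100)]
X=np.array([.999,-.0436]);Y=np.array([.0436,.999]);d=(q[:,:2]-[469.3,-27])@np.c_[X,Y]
k=abs(d[:,0])>52; print(np.percentile(d[:,0],[1,99]), len(q))
for lo,hi in((-75,-57),(57,80),(-30,-15),(15,30)):
    e=(d[:,0]>lo)&(d[:,0]<hi); print(lo,hi,e.sum(), np.percentile(d[e,1],[2,50,98]).round(1) if e.any() else 0, np.percentile(q[e,2],[50,98]).round(1) if e.any() else 0)
E
```

```text
pos [470.8 -27.6  91. ] yaw 87.6 turn z 0.1 shift x,y 1.5 0.5 dz 37.0 tiltxy deg [ 0.01 -0.  ] F [-0.5  0.1 -0.9] gap 0.247 t 13.125
[-72.11770428  75.67355211] 233
-75 -57 17 [-20.3 -15.5 -10. ] [84.7 91.9]
57 80 69 [-18.4 -11.1   9.7] [90.  99.4]
-30 -15 2 [-14.2 -14.  -13.9] [87.1 87.6]
15 30 28 [-15.6 -11.7   4.7] [94.1 99.9]
```

View pics/f3.png

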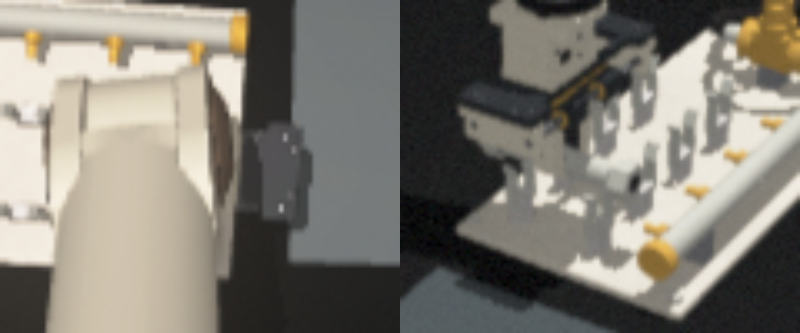

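Emit:
jog_arm --steps '[[[1.5, 0.5, 10, 0, 0, 0], [0, 0, 10, 0, 0, 0], [0, 0, 6, 0, 0, 0], [0, 0, 6, 0, 0, 0], [0, 0, 5, 0, 0, 0], [0, 0, 3, 0, 0, 0], [0, 0, 0, 0, 0, 0]]]'

```text
time_s: 14.1
eef_pos: [469.3, -28.1, 52.5]
eef_rot: [0.021, 1.0, -0.001, 0.0]
contact_force: [-7.4, -4.8, 27.5]
finger_gap: 0.251
```

Emit:
jog_arm --steps '[[[0, 0, 0, 0, 0, 0], [0, 0, 0, 0, 0, 0], [0, 0, -3, 0, 0, 0], [0, 0, -40, 0, 0, 0], [0, 0, -50, 0, 0, 0], [0, -30, -30, 0, 0, 0], [0, -50, 0, 0, 0, 0], [0, -50, 0, 0, 0, 0], [0, -50, 0, 0, 0, 0], [0, 0, 0, 0, 0, 0]]]' --grip 0.45

```text
time_s: 15.35
eef_pos: [460.6, -211.0, 173.4]
eef_rot: [0.024, 1.0, -0.001, -0.0]
contact_force: [-0.4, 1.5, 0.8]
finger_gap: 0.449
```

```bash
cat >> h.py <<'E'
X=np.array([.999,-.0436]);Y=np.array([.0436,.999]); S={i:np.array([478.5,182.8])-70*(4-i)*Y for i in(1,2,3,4)}
def seated(i,n="scene"):
    for n in("top","scene"):
        P=cloud(cam(n)).reshape(-1,3); d=(P[:,:2]-S[i])@np.c_[X,Y]
        for lo,hi in((-72,-60),(-30,-15),(15,30),(60,72)):
            e=(d[:,0]>lo)&(d[:,0]<hi)&(abs(d[:,1])<22)&(P[:,2]>35)
            q=P[e]
            if e.sum()>2: print(n,i,lo,hi,e.sum(),"top z",np.percentile(q[:,2],90).round(1),"y",np.median(d[e,1]).round(1))
        e=(abs(d[:,1])<10)&(P[:,2]>40)&(abs(d[:,0])<85); print(n,"x ext",np.percentile(d[e,0],[1,99]).round(1))
E
python3 - <<'E'
from h import *
seated(1)
for t in tubes(cam("top")): print(np.round(t,1))
togo(471.6,-251.5,92.4,16)
E
```

```text
top 1 -72 -60 32 top z 69.9 y -4.4
top 1 -30 -15 29 top z 63.4 y -1.1
top 1 15 30 30 top z 64.7 y -2.7
top 1 60 72 34 top z 69.3 y -1.7
top x ext [-72.3  70.4]
scene 1 -72 -60 42 top z 67.7 y -13.4
scene 1 -30 -15 37 top z 64.7 y -11.7
scene 1 15 30 37 top z 64.2 y -11.9
scene 1 60 72 64 top z 67.4 y -11.2
scene x ext [-77.5  74.2]
[ 416.8 -261.8  -15.1  284.4  181.9]
[ 5.278e+02 -4.208e+02  3.000e-01  1.524e+02  3.290e+01]
pos [ 461.6 -205.2  173.3] yaw 87.7 turn z -4.7 shift x,y -8.0 -46.7 dz 157.3 tiltxy deg [-0.04  0.07] F [-0.1 -0.3  0.3] gap 0.449 t 15.5
```

```bash
python3 - <<'E'
from h import *
togo(405.7,-254.3,92.4,16)
E
```

```text
pos [ 461.6 -205.2  173.3] yaw 87.7 turn z -4.7 shift x,y 57.9 -46.7 dz 157.3 tiltxy deg [-0.04  0.07] F [-0.1 -0.3  0.3] gap 0.449 t 15.5
```

Emit:
jog_arm --steps '[[[0, 0, 0, 0, 0, -4.7], [29, -23.4, 0, 0, 0, 0], [28.9, -23.3, 20, 0, 0, 0], [0, 0, 50, 0, 0, 0], [0, 0, 30, 0, 0, 0], [0, 0, 0, 0, 0, 0], [0, 0, 0, 0, 0, 0]]]' --grip 0.56

```text
time_s: 16.38
eef_pos: [406.9, -254.8, 74.6]
eef_rot: [-0.022, 1.0, -0.0, 0.001]
contact_force: [0.5, -1.1, 1.2]
finger_gap: 0.56
```

```bash
python3 - <<'E'
from h import *
togo(405.7,-254.3,92.4,16)
c2=cam("scene"); P=cloud(c2); im=c2["img"].astype(int)
# tube B hex/body top points near expectation
e=(abs(P[...,0]-471)<95)&(abs(P[...,1]+251)<30)&(P[...,2]>10)&(P[...,2]<40)
q=P[e]; r=np.radians(2.4); a=np.array([np.cos(r),np.sin(r)]); b=np.array([-a[1],a[0]])
d=(q[:,:2]-[471.6,-251.5])@np.c_[a,b]; print(len(q),np.percentile(d[:,0],[1,99]).round(1),np.percentile(d[:,1],[2,50,98]).round(1))
save(c2,"f4.png",(150,190,300,310),4)
E
```

```text
pos [ 406.9 -254.8   74.6] yaw 92.5 turn z 0.1 shift x,y 1.2 0.6 dz 58.6 tiltxy deg [ 0.06 -0.  ] F [ 0.5 -1.1  1.2] gap 0.56 t 16.375
523 [-76.7  72.9] [-20.  -10.8   6.1]
```

View pics/f4.png

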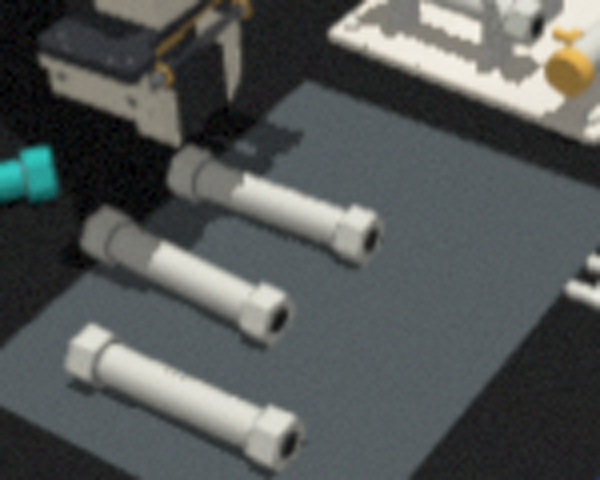

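Emit:
jog_arm --steps '[[[1, 0.5, 35, 0, 0, 0], [0, 0, 18, 0, 0, 0], [0, 0, 5, 0, 0, 0], [0, 0, 0, 0, 0, 0]]]'

```text
time_s: 16.92
eef_pos: [405.6, -255.4, 16.6]
eef_rot: [-0.021, 1.0, -0.0, 0.001]
contact_force: [-0.1, 0.4, 0.5]
finger_gap: 0.563
```

Emit:
jog_arm --steps '[[[0, 0, 0, 0, 0, 0], [0, 0, 0, 0, 0, 0], [0, 0, 0, 0, 0, 0], [0, 0, 0, 0, 0, 0]]]' --grip 0.2 --force 60

```text
time_s: 17.42
eef_pos: [405.3, -255.5, 16.4]
eef_rot: [-0.021, 1.0, -0.0, 0.001]
contact_force: [0.9, 0.9, 5.9]
finger_gap: 0.349
```

Emit:
jog_arm --steps '[[[0, 0, -30, 0, 0, 0], [0, 0, -40, 0, 0, 0], [0, 0, -40, 0, 0, 0], [0, 0, 0, 0, 0, 0], [0, 0, 0, 0, 0, 0]]]'

```text
time_s: 18.05
eef_pos: [404.0, -254.8, 125.0]
eef_rot: [-0.021, 1.0, 0.0, -0.001]
contact_force: [-0.4, -0.1, -2.6]
finger_gap: 0.35
```

```bash
python3 - <<'E'
from h import *
t=S[4]-Y-66*X
togo(t[0],t[1],87.5,80)
c2=cam("scene")
save(c2,"f5.png",(150,130,330,265),4)
E
```

```text
pos [ 404.  -254.8  125. ] yaw 92.4 turn z 4.9 shift x,y 10.7 439.4 dz 45.0 tiltxy deg [-0.07  0.03] F [-0.4 -0.1 -2.6] gap 0.35 t 18.05
```

View pics/f5.png

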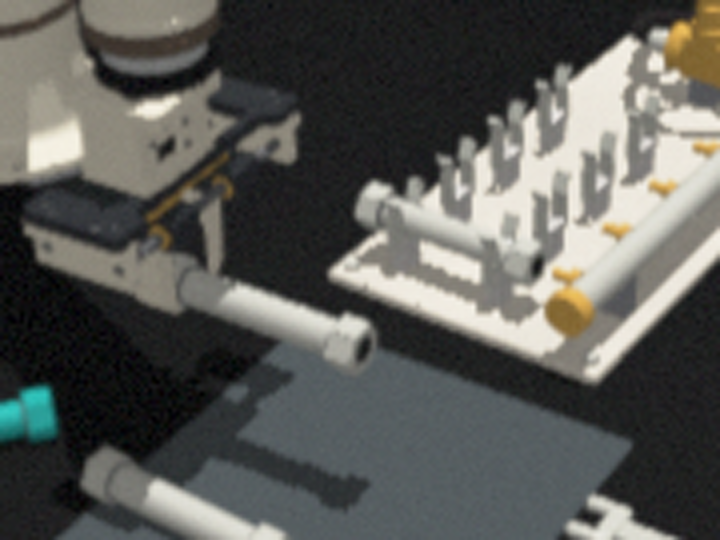

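Emit:
jog_arm --steps '[[[0, 0, 0, 0, 0, 4.9], [1.1, 44, 0, 0, 0, 0], [1.1, 44, 0, 0, 0, 0], [1.1, 44, 0, 0, 0, 0], [1.1, 44, 0, 0, 0, 0], [1.1, 44, 0, 0, 0, 0], [1.1, 44, 0, 0, 0, 0], [1.1, 44, 0, 0, 0, 0], [1.1, 44, 0, 0, 0, 0], [1.1, 44, 0, 0, 0, 0], [0.8, 43.4, 0, 0, 0, 0], [0, 0, 0, 0, 0, 0], [0, 0, 0, 0, 0, 0]]]'

```text
time_s: 19.73
eef_pos: [412.2, 183.5, 124.3]
eef_rot: [0.022, 1.0, -0.001, -0.002]
contact_force: [-0.1, -0.3, -1.6]
finger_gap: 0.349
```

```bash
python3 - <<'E'
from h import *
t=S[4]-Y-66*X
togo(t[0],t[1],87.5,80)
c2=cam("scene"); P=cloud(c2).reshape(-1,3); d=(P[:,:2]-S[4])@np.c_[X,Y]
for lo in range(-60,90,10):
    e=(d[:,0]>lo)&(d[:,0]<lo+10)&(abs(d[:,1])<22)&(P[:,2]>95)&(P[:,2]<150)
    if e.sum()>2: print(lo,e.sum(),np.percentile(P[e,2],[5,90]).round(1),np.percentile(d[e,1],[5,50,95]).round(1))
# silhouette: project ideal axis ends
save(c2,"f6.png",(240,80,390,200),4.5)
E
```

```text
pos [412.2 183.5 124.3] yaw 87.5 turn z -0.0 shift x,y -0.2 1.2 dz 44.3 tiltxy deg [-0.18 -0.08] F [-0.1 -0.3 -1.6] gap 0.349 t 19.725
-60 44 [119.5 145.2] [-17.3  -2.3  20.7]
-50 19 [116.2 133.7] [-16.9 -12.9  -1.8]
-40 24 [118.3 134.5] [-17.4 -12.6  -1.3]
-30 22 [115.4 133.3] [-18.2 -13.3  -3.1]
-20 19 [116.1 133. ] [-17.  -12.3   1. ]
-10 24 [115.1 133.1] [-19.1 -12.6  -3.3]
0 20 [116.2 132.9] [-15.2 -12.2  -3.9]
10 25 [112.1 132.7] [-17.7 -11.8  -2.8]
20 19 [116.9 130.9] [-17.6 -13.4  -3.8]
30 24 [113.9 131.9] [-18.4 -13.4  -5.5]
40 23 [115.4 131.5] [-16.7 -12.3  -4. ]
50 26 [108.5 134.4] [-18.4 -12.6   3.4]
60 32 [111.2 133.6] [-20.3 -15.5  -0. ]
70 38 [106.  130.4] [-18.9  -7.    6.3]
```

View pics/f6.png

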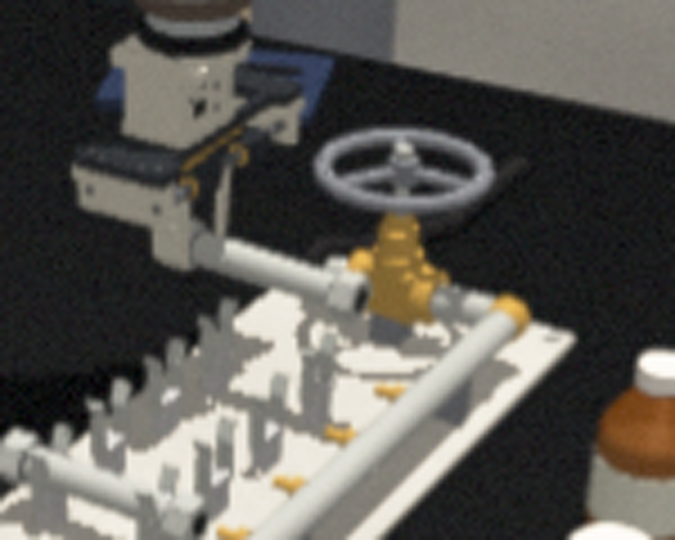

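Emit:
jog_arm --steps '[[[0, 0, 20, 0, 0, 0], [0, 0, 15, 0, 0, 0], [0, 0, 8, 0, 0, 0], [0, 0, 4, 0, 0, 0], [0, 0, 0, 0, 0, 0], [0, 0, 0, 0, 0, 0]]]'

```text
time_s: 20.52
eef_pos: [413.9, 184.5, 79.1]
eef_rot: [0.022, 1.0, 0.0, 0.0]
contact_force: [0.5, -0.1, -1.8]
finger_gap: 0.347
```

Emit:
jog_arm --steps '[[[1, -1, 4, 0, 0, 0], [0, 0, 3, 0, 0, 0], [0, 0, 2, 0, 0, 0], [0, 0, 0, 0, 0, 0]]]'

```text
time_s: 21.02
eef_pos: [413.1, 184.0, 70.1]
eef_rot: [0.022, 1.0, 0.0, 0.001]
contact_force: [-0.3, 1.2, 4.5]
finger_gap: 0.347
```

Emit:
jog_arm --steps '[[[0, 0, 3, 0, 0, 0], [0, 0, 3, 0, 0, 0], [0, 0, 0, 0, 0, 0]]]'

```text
time_s: 21.4
eef_pos: [413.6, 184.0, 64.2]
eef_rot: [0.022, 1.0, 0.001, 0.001]
contact_force: [1.4, 1.5, 3.6]
finger_gap: 0.348
```

```bash
python3 - <<'E'
from h import *
seated(4)
togo(412.2,183,87.5,53)
E
```

```text
top 4 -72 -60 65 top z 510.9 y -4.9
top 4 -30 -15 94 top z 463.5 y -8.6
top 4 15 30 29 top z 82.5 y -3.2
top 4 60 72 34 top z 88.8 y -3.4
top x ext [-83.2  68.9]
scene 4 -72 -60 36 top z 503.1 y 0.7
scene 4 -30 -15 243 top z 438.9 y -9.4
scene 4 15 30 30 top z 81.3 y -12.6
scene 4 60 72 40 top z 87.5 y -14.2
scene x ext [-63.2  74.3]
pos [413.6 184.   64.2] yaw 87.5 turn z -0.0 shift x,y 1.4 -1.0 dz 11.2 tiltxy deg [0.13 0.06] F [1.4 1.6 4. ] gap 0.35 t 21.5
```

Emit:
jog_arm --steps '[[[0, 0, 0, 0, 0, 0], [0, 0, 0, 0, 0, 0], [0, 0, 0, 0, 0, 0], [0, 0, -20, 0, 0, 0], [0, 0, -40, 0, 0, 0], [0, 0, -20, 0, 0, 0], [0, 0, 0, 0, 0, 0]]]' --grip 0.5

```text
time_s: 22.38
eef_pos: [413.3, 183.6, 144.8]
eef_rot: [0.022, 1.0, 0.0, 0.001]
contact_force: [0.2, 0.0, -0.2]
finger_gap: 0.498
```

Emit:
jog_arm --steps '[[[0, 0, 0, 0, 0, 10], [0, 0, 0, 0, 0, 10], [0, 0, 0, 0, 0, 10], [0, 0, 0, 0, 0, 10], [0, 0, 0, 0, 0, 10], [0, 0, 0, 0, 0, 10], [0, 0, 0, 0, 0, 10], [0, 0, 0, 0, 0, 10], [0, 0, 0, 0, 0, 10], [0, 0, 0, 0, 0, 0], [0, 0, 0, 0, 0, 0]]]' --grip 0

```text
time_s: 23.75
eef_pos: [411.9, 183.1, 143.0]
eef_rot: [0.721, 0.693, -0.001, -0.0]
contact_force: [0.4, -0.3, 0.0]
finger_gap: 0.005
```

```bash
python3 - <<'E'
from h import *
seated(4)
t=S[4]-Y*1.5+10*X
togo(t[0],t[1],-2.5,100); print(arm.get_state()["q"].round(2))
E
```

```text
top 4 -72 -60 97 top z 565.1 y -4.7
top 4 -30 -15 103 top z 532.5 y -7.2
top 4 15 30 69 top z 241.9 y -4.6
top 4 60 72 34 top z 90.1 y -3.6
top x ext [-83.3  68.8]
scene 4 -72 -60 94 top z 186.6 y -14.5
scene 4 -30 -15 213 top z 453.3 y -7.7
scene 4 15 30 131 top z 241.5 y -5.9
scene 4 60 72 47 top z 88.8 y -12.9
scene x ext [-75.4  74. ]
pos [412.2 183.2 143.3] yaw -2.4 turn z 0.1 shift x,y 1.0 76.3 dz 43.3 tiltxy deg [-0.04 -0.02] F [-0.5  0.5 -0.2] gap 0.005 t 23.85
[-0.39  0.25 -0.09  2.13  0.03  0.77 -0.55]
```

Emit:
jog_arm --steps '[[[0.5, 38, 0, 0, 0, 0], [0.5, 38.3, 0, 0, 0, 0], [0, 0, 20, 0, 0, 0], [0, 0, 20, 0, 0, 0], [0, 0, 6, 0, 0, 0], [0, 0, 0, 0, 0, 0], [0, 0, 0, 0, 0, 0]]]' --force 60

```text
time_s: 24.72
eef_pos: [489.3, 181.3, 98.5]
eef_rot: [0.722, 0.691, 0.001, 0.0]
contact_force: [0.5, -0.4, 0.5]
finger_gap: 0.007
```

Emit:
jog_arm --steps '[[[0, 0, 5, 0, 0, 0], [0, 0, 5, 0, 0, 0], [0, 0, 4, 0, 0, 0], [0, 0, 4, 0, 0, 0], [0, 0, 0, 0, 0, 0]]]'

```text
time_s: 25.35
eef_pos: [489.7, 181.2, 80.1]
eef_rot: [0.723, 0.691, 0.001, 0.0]
contact_force: [2.7, -0.3, 3.3]
finger_gap: 0.003
```

Emit:
jog_arm --steps '[[[0, 0, 3, 0, 0, 0], [0, 0, 3, 0, 0, 0], [0, 0, 3, 0, 0, 0], [0, 0, 2, 0, 0, 0], [0, 0, 0, 0, 0, 0]]]'

```text
time_s: 25.98
eef_pos: [488.7, 182.4, 73.8]
eef_rot: [0.722, 0.692, 0.001, -0.0]
contact_force: [-15.8, -3.8, 54.2]
finger_gap: 0.002
```

Emit:
jog_arm --steps '[[[0, 0, -6, 0, 0, 0], [0, 0, -4, 0, 0, 0], [0, -10, 0, 0, 0, 0], [0, -12, 0, 0, 0, 0], [0, 0, 0, 0, 0, 0], [0, 0, 4, 0, 0, 0], [0, 0, 3, 0, 0, 0], [0, 0, 0, 0, 0, 0]]]'

```text
time_s: 26.98
eef_pos: [467.1, 182.5, 74.3]
eef_rot: [0.723, 0.691, 0.0, -0.0]
contact_force: [-9.7, -2.6, 31.4]
finger_gap: -0.0
```

Emit:
jog_arm --steps '[[[0, 0, -40, 0, 0, 0], [0, 0, -40, 0, 0, 0], [0, 0, -10, 0, 0, 0], [40, 0, 0, 0, 0, -10], [0, 0, 0, 0, 0, -10], [0, 0, 0, 0, 0, -10], [0, 0, 0, 0, 0, -10], [0, 0, 0, 0, 0, -10], [0, 0, 0, 0, 0, -10], [0, 0, 0, 0, 0, -10], [0, 0, 0, 0, 0, -10], [0, 0, 0, 0, 0, -10], [0, 0, 0, 0, 0, -1.3], [0, -50, 0, 0, 0, 0], [0, -50, 0, 0, 0, 0], [0, -50, 0, 0, 0, 0], [0, 0, 0, 0, 0, 0], [0, 0, 0, 0, 0, 0]]]' --grip 0.6

```text
time_s: 29.22
eef_pos: [465.3, 72.4, 161.5]
eef_rot: [0.012, 1.0, 0.0, -0.0]
contact_force: [-0.2, 0.9, -1.0]
finger_gap: 0.6
```

```bash
python3 - <<'E'
from h import *
seated(4)
c=cam("top")
for t in tubes(c): print(np.round(t,1))
print(wheel_angle(c)[0])
togo(464.7,-336.4,88.9,16)
E
```

```text
Traceback (most recent call last):
  File "h.py", line 74, in seated
    e=(abs(d[:,1])<10)&(P[:,2]>40)&(abs(d[:,0])<85); print(n,"x ext",np.percentile(d[e,0],[1,99]).round(1))
                                                                     ~~~~~~~~~~~~~^^^^^^^^^^^^^^^
IndexError: index -1 is out of bounds for axis 0 with size 0
```

```bash
sed -i 's/e=(abs(d\[:,1\])<10)/if not e.any(): print(n,"hidden"); continue\n        e=(abs(d[:,1])<10)/' h.py; sed -i 's/^        if not e.any(): print(n,"hidden"); continue/        e=(abs(d[:,1])<10)\&(P[:,2]>40)\&(abs(d[:,0])<85)\n        if not e.any(): print(n,"hidden"); continue/' h.py
python3 - <<'E'
from h import *
try: seated(4)
except Exception as x: print(x)
c=cam("top")
for t in tubes(c): print(np.round(t,1))
print(wheel_angle(c)[0])
togo(464.7,-336.4,88.9,16)
E
```

```text
top hidden
scene 4 -72 -60 31 top z 66.8 y -9.9
scene 4 -30 -15 33 top z 64.8 y -13.6
scene 4 15 30 33 top z 241.8 y -12.9
scene 4 60 72 50 top z 67.8 y -13.4
scene x ext [-76.5  73.9]
[ 464.7 -336.4   -1.1  151.7   32.6]
[ 5.375e+02 -3.736e+02  4.000e-01  1.525e+02  3.280e+01]
118.63530132085951
pos [465.2  73.5 161.6] yaw 88.9 turn z -0.0 shift x,y -7.3 -409.8 dz 145.6 tiltxy deg [-0.    0.03] F [1.4 0.2 0.1] gap 0.602 t 29.425
```

```bash
python3 - <<'E'
from h import *
togo(557.5,-373.5,90.4,90)
E
```

```text
pos [465.2  73.5 161.6] yaw 88.9 turn z -1.5 shift x,y -89.1 -447.6 dz 71.6 tiltxy deg [-0.    0.03] F [1.4 0.2 0.1] gap 0.602 t 29.425
```

Emit:
jog_arm --steps '[[[0, 0, 0, 0, 0, -1.5], [-8.1, -40.7, 0, 0, 0, 0], [-8.1, -40.7, 0, 0, 0, 0], [-8.1, -40.7, 0, 0, 0, 0], [-8.1, -40.7, 0, 0, 0, 0], [-8.1, -40.7, 0, 0, 0, 0], [-8.1, -40.7, 0, 0, 0, 0], [-8.1, -40.7, 0, 0, 0, 0], [-8.1, -40.7, 0, 0, 0, 0], [-8.1, -40.7, 0, 0, 0, 0], [-8.1, -40.7, 0, 0, 0, 0], [-8.1, -40.6, 0, 0, 0, 0], [0, 0, 40, 0, 0, 0], [0, 0, 30, 0, 0, 0], [0, 0, 0, 0, 0, 0], [0, 0, 0, 0, 0, 0]]]' --grip 0.45

```text
time_s: 31.42
eef_pos: [557.4, -375.2, 92.7]
eef_rot: [-0.003, 1.0, -0.0, 0.001]
contact_force: [0.1, -0.1, -0.2]
finger_gap: 0.449
```

```bash
python3 - <<'E'
from h import *
togo(557.5,-373.5,90.4,16)
c2=cam("scene"); save(c2,"f7.png",(120,190,300,320),4)
E
```

```text
pos [ 557.4 -375.2   92.7] yaw 90.3 turn z -0.1 shift x,y -0.1 1.7 dz 76.7 tiltxy deg [ 0.07 -0.03] F [ 0.1 -0.1 -0.2] gap 0.449 t 31.425
```

View pics/f7.png

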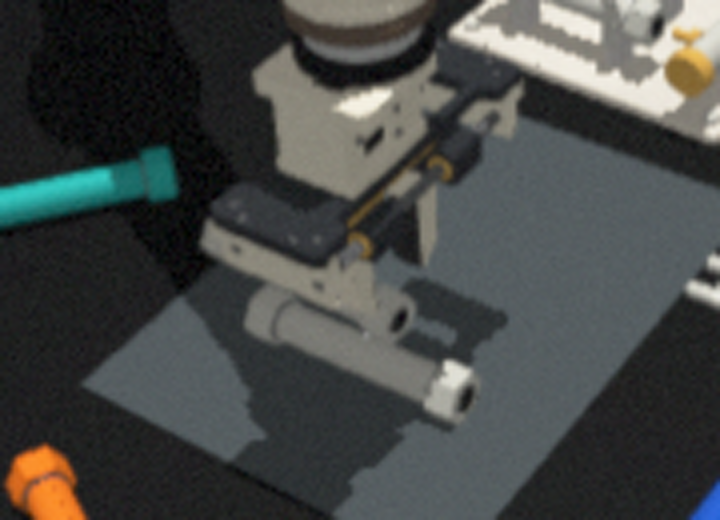

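Emit:
jog_arm --steps '[[[-1, 1.5, 40, 0, 0, 0], [0, 0, 20, 0, 0, 0], [0, 0, 10, 0, 0, 0], [0, 0, 6, 0, 0, 0], [0, 0, 0, 0, 0, 0]]]'

```text
time_s: 32.1
eef_pos: [557.7, -373.9, 16.0]
eef_rot: [-0.002, 1.0, -0.0, 0.0]
contact_force: [0.0, -0.3, -0.1]
finger_gap: 0.448
```

Emit:
jog_arm --steps '[[[0, 0, 0, 0, 0, 0], [0, 0, 0, 0, 0, 0], [0, 0, 0, 0, 0, 0], [0, 0, 0, 0, 0, 0]]]' --grip 0.1 --force 60

```text
time_s: 32.6
eef_pos: [557.9, -374.1, 16.5]
eef_rot: [-0.002, 1.0, -0.0, 0.0]
contact_force: [-0.3, 0.1, 4.5]
finger_gap: 0.25
```

Emit:
jog_arm --steps '[[[0, 0, -30, 0, 0, 0], [0, 0, -40, 0, 0, 0], [0, 0, -40, 0, 0, 0], [0, 0, 0, 0, 0, 2.9], [0, 0, 0, 0, 0, 0]]]'

```text
time_s: 33.22
eef_pos: [557.2, -373.4, 125.7]
eef_rot: [0.023, 1.0, 0.0, -0.0]
contact_force: [-0.4, 0.1, -1.3]
finger_gap: 0.246
```

```bash
python3 - <<'E'
from h import *
t=S[3]-Y+20*X
togo(t[0],t[1],87.5,90)
for t in tubes(cam("top")): print(np.round(t,1))
E
```

```text
pos [ 557.2 -373.4  125.7] yaw 87.4 turn z -0.1 shift x,y 82.9 481.3 dz 35.7 tiltxy deg [-0.02  0.01] F [-0.4  0.1 -1.3] gap 0.246 t 33.225
[ 4.693e+02 -4.043e+02  2.000e-01  3.372e+02  1.474e+02]
```

Emit:
jog_arm --steps '[[[6.9, 40.1, 0, 0, 0, 0], [6.9, 40.1, 0, 0, 0, 0], [6.9, 40.1, 0, 0, 0, 0], [6.9, 40.1, 0, 0, 0, 0], [6.9, 40.1, 0, 0, 0, 0], [6.9, 40.1, 0, 0, 0, 0], [6.9, 40.1, 0, 0, 0, 0], [6.9, 40.1, 0, 0, 0, 0], [6.9, 40.1, 0, 0, 0, 0], [6.9, 40.1, 0, 0, 0, 0], [6.9, 40.1, 0, 0, 0, 0], [6.9, 40.1, 0, 0, 0, 0], [0, 0, 0, 0, 0, 0], [0, 0, 25, 0, 0, 0], [0, 0, 10, 0, 0, 0], [0, 0, 0, 0, 0, 0], [0, 0, 0, 0, 0, 0]]]'

```text
time_s: 35.4
eef_pos: [497.2, 110.5, 91.0]
eef_rot: [0.023, 1.0, 0.0, 0.0]
contact_force: [-0.1, 0.4, -1.0]
finger_gap: 0.247
```

```bash
python3 - <<'E'
from h import *
t=S[3]-Y+20*X
togo(t[0],t[1],87.5,53)
seated(3)
E
```

```text
pos [497.2 110.5  91. ] yaw 87.3 turn z -0.2 shift x,y 1.9 0.4 dz 38.0 tiltxy deg [0.02 0.  ] F [-0.1  0.4 -1. ] gap 0.247 t 35.4
top 3 -72 -60 44 top z 600.8 y -12.3
top 3 -30 -15 120 top z 564.7 y -3.9
top 3 15 30 83 top z 518.7 y -5.1
top 3 60 72 39 top z 479.4 y -7.5
top x ext [-71.6  71.5]
scene 3 -72 -60 27 top z 102.9 y -16.6
scene 3 -30 -15 17 top z 96.3 y -15.1
scene 3 15 30 65 top z 518.4 y -5.3
scene 3 60 72 102 top z 405.5 y -9.1
scene x ext [-67.1  73.7]
```

Emit:
jog_arm --steps '[[[2, 0.4, 10, 0, 0, -0.2], [0, 0, 10, 0, 0, 0], [0, 0, 6, 0, 0, 0], [0, 0, 6, 0, 0, 0], [0, 0, 5, 0, 0, 0], [0, 0, 3, 0, 0, 0], [0, 0, 0, 0, 0, 0]]]'

```text
time_s: 36.38
eef_pos: [494.7, 110.7, 51.7]
eef_rot: [0.021, 1.0, -0.001, -0.0]
contact_force: [-6.6, -2.8, 18.0]
finger_gap: 0.245
```

Emit:
jog_arm --steps '[[[0, 0, 2, 0, 0, 0], [0, 0, 0, 0, 0, 0]]]'

```text
time_s: 36.62
eef_pos: [494.8, 110.7, 51.5]
eef_rot: [0.021, 1.0, -0.001, 0.0]
contact_force: [-12.5, -4.1, 37.2]
finger_gap: 0.248
```

Emit:
jog_arm --steps '[[[0, 0, 0, 0, 0, 0], [0, 0, 0, 0, 0, 0], [0, 0, -3, 0, 0, 0], [0, 0, -40, 0, 0, 0], [0, 0, -50, 0, 0, 0], [0, -30, -30, 0, 0, 0], [0, -50, 0, 0, 0, 0], [0, -50, 0, 0, 0, 0], [0, -50, 0, 0, 0, 0], [0, -50, 0, 0, 0, 0], [0, 0, 0, 0, 0, 0]]]' --grip 0.45

```text
time_s: 38.0
eef_pos: [484.2, -123.4, 171.3]
eef_rot: [0.025, 1.0, -0.001, -0.0]
contact_force: [0.6, 0.8, -0.0]
finger_gap: 0.449
```

```bash
python3 - <<'E'
from h import *
seated(3)
for t in tubes(cam("top")): print(np.round(t,1))
togo(464.7,-336.4,88.9,90)
E
```

```text
top 3 -72 -60 37 top z 69.4 y -4.4
top 3 -30 -15 32 top z 65.4 y -1.1
top 3 15 30 31 top z 65.7 y -0.9
top 3 60 72 27 top z 68.4 y -1.7
top x ext [-78.  68.]
scene 3 -72 -60 34 top z 68.4 y -12.4
scene 3 -30 -15 30 top z 63.9 y -11.9
scene 3 15 30 31 top z 63.7 y -12.9
scene 3 60 72 64 top z 67.2 y -9.1
scene x ext [-79.4  70.8]
[ 445.1 -147.9   -1.4  288.    88.5]
[ 464.7 -336.4   -1.1  151.7   32.6]
pos [ 485.1 -117.5  171.4] yaw 87.6 turn z -1.3 shift x,y 16.1 -219.3 dz 81.4 tiltxy deg [-0.03  0.05] F [-0.3 -0.1  0.7] gap 0.448 t 38.15
```

Emit:
jog_arm --steps '[[[0, 0, 0, 0, 0, -1.3], [2.7, -36.5, 0, 0, 0, 0], [2.7, -36.5, 0, 0, 0, 0], [2.7, -36.5, 0, 0, 0, 0], [2.7, -36.5, 0, 0, 0, 0], [2.7, -36.5, 0, 0, 0, 0], [2.6, -36.8, 20, 0, 0, 0], [0, 0, 40, 0, 0, 0], [0, 0, 30, 0, 0, 0], [0, 0, 0, 0, 0, 0], [0, 0, 0, 0, 0, 0]]]' --grip 0.55

```text
time_s: 39.52
eef_pos: [465.9, -337.0, 82.7]
eef_rot: [0.009, 1.0, -0.0, 0.001]
contact_force: [0.7, -0.5, 0.7]
finger_gap: 0.549
```

```bash
python3 - <<'E'
from h import *
togo(464.7,-336.4,88.9,16)
E
```

```text
pos [ 465.9 -337.    82.7] yaw 89.0 turn z 0.1 shift x,y 1.2 0.6 dz 66.7 tiltxy deg [ 0.07 -0.02] F [ 0.7 -0.5  0.7] gap 0.549 t 39.525
```

Emit:
jog_arm --steps '[[[1, 0.5, 35, 0, 0, 0], [0, 0, 20, 0, 0, 0], [0, 0, 8, 0, 0, 0], [0, 0, 4, 0, 0, 0], [0, 0, 0, 0, 0, 0]]]'

```text
time_s: 40.15
eef_pos: [464.1, -337.2, 15.1]
eef_rot: [0.01, 1.0, -0.0, 0.0]
contact_force: [0.9, -0.2, -0.2]
finger_gap: 0.546
```

Emit:
jog_arm --steps '[[[0, 0, 0, 0, 0, 0], [0, 0, 0, 0, 0, 0], [0, 0, 0, 0, 0, 0], [0, 0, 0, 0, 0, 0]]]' --grip 0.1 --force 60

```text
time_s: 40.65
eef_pos: [463.9, -337.1, 15.0]
eef_rot: [0.01, 1.0, -0.0, 0.0]
contact_force: [-0.2, -0.6, 1.3]
finger_gap: 0.25
```

Emit:
jog_arm --steps '[[[0, 0, -30, 0, 0, 0], [0, 0, -40, 0, 0, 0], [0, 0, -45, 0, 0, 0], [0, 0, 0, 0, 0, 1.5], [0, 0, 0, 0, 0, 0]]]'

```text
time_s: 41.28
eef_pos: [463.1, -336.5, 129.0]
eef_rot: [0.023, 1.0, 0.0, -0.0]
contact_force: [-0.8, -0.4, -2.5]
finger_gap: 0.245
```

```bash
python3 - <<'E'
from h import *
t=S[2]-Y
togo(t[0],t[1],87.5,90)
E
```

```text
pos [ 463.1 -336.5  129. ] yaw 87.4 turn z -0.1 shift x,y 7.2 378.5 dz 39.0 tiltxy deg [-0.06  0.03] F [-0.8 -0.4 -2.5] gap 0.245 t 41.275
```

Emit:
jog_arm --steps '[[[0.7, 37.9, 0, 0, 0, 0], [0.7, 37.9, 0, 0, 0, 0], [0.7, 37.9, 0, 0, 0, 0], [0.7, 37.9, 0, 0, 0, 0], [0.7, 37.9, 0, 0, 0, 0], [0.7, 37.9, 0, 0, 0, 0], [0.7, 37.9, 0, 0, 0, 0], [0.7, 37.9, 0, 0, 0, 0], [0.7, 37.9, 0, 0, 0, 0], [0.9, 37.4, 0, 0, 0, 0], [0, 0, 0, 0, 0, 0], [0, 0, 28, 0, 0, 0], [0, 0, 10, 0, 0, 0], [0, 0, 0, 0, 0, 0], [0, 0, 0, 0, 0, 0]]]'

```text
time_s: 43.15
eef_pos: [474.1, 41.1, 92.0]
eef_rot: [0.023, 1.0, 0.0, 0.0]
contact_force: [-0.4, -0.1, -1.3]
finger_gap: 0.247
```

```bash
python3 - <<'E'
from h import *
t=S[2]-Y
togo(t[0],t[1],87.5,53)
seated(2)
E
```

```text
pos [474.1  41.1  92. ] yaw 87.3 turn z -0.2 shift x,y 1.8 0.7 dz 39.0 tiltxy deg [0.01 0.  ] F [-0.4 -0.1 -1.3] gap 0.247 t 43.15
top 2 -72 -60 96 top z 605.2 y -7.3
top 2 -30 -15 117 top z 553.1 y -1.7
top 2 15 30 102 top z 484.7 y 1.3
top 2 60 72 23 top z 106.9 y -12.8
top x ext [-83.5  69.7]
scene 2 -72 -60 11 top z 94.0 y -15.1
scene 2 -30 -15 49 top z 554.2 y -15.3
scene 2 15 30 248 top z 478.0 y -3.8
scene 2 60 72 44 top z 108.8 y -16.7
scene x ext [-46.7  75.6]
```

Emit:
jog_arm --steps '[[[1.5, 0.7, 10, 0, 0, -0.2], [0, 0, 10, 0, 0, 0], [0, 0, 6, 0, 0, 0], [0, 0, 6, 0, 0, 0], [0, 0, 5, 0, 0, 0], [0, 0, 4, 0, 0, 0], [0, 0, 0, 0, 0, 0]]]'

```text
time_s: 44.12
eef_pos: [472.6, 41.6, 51.7]
eef_rot: [0.021, 1.0, -0.001, -0.0]
contact_force: [-4.8, -3.3, 18.5]
finger_gap: 0.245
```

Emit:
jog_arm --steps '[[[0, 0, 2, 0, 0, 0], [0, 0, 0, 0, 0, 0]]]'

```text
time_s: 44.38
eef_pos: [472.6, 41.6, 51.5]
eef_rot: [0.021, 1.0, -0.001, 0.0]
contact_force: [-10.6, -4.0, 40.9]
finger_gap: 0.244
```

Emit:
jog_arm --steps '[[[0, 0, 0, 0, 0, 0], [0, 0, 0, 0, 0, 0], [0, 0, -3, 0, 0, 0], [0, 0, -40, 0, 0, 0], [0, 0, -50, 0, 0, 0], [0, 0, -50, 0, 0, 0], [0, 0, -30, 0, 0, 0], [0, 50, 0, 0, 0, 0], [0, 50, 0, 0, 0, 0], [0, 50, 0, 0, 0, 0], [0, 50, 0, 0, 0, 0], [0, 50, 0, 0, 0, 0], [0, 50, 0, 0, 0, 0], [0, 0, 0, 0, 0, 0], [0, 0, 0, 0, 0, 0]]]' --grip 0.45

```text
time_s: 46.25
eef_pos: [484.7, 341.3, 220.8]
eef_rot: [0.021, 1.0, -0.001, -0.001]
contact_force: [-0.3, -0.3, 0.5]
finger_gap: 0.452
```

```bash
python3 - <<'E'
from h import *
for i in(1,2,3,4): seated(i)
c=cam("top"); print(wheel_angle(c)[0]); save(c,"f8.png",(95,120,365,250),2.9)
togo(517.4,406.5,87.5,160)
E
```

```text
top 1 -72 -60 33 top z 68.9 y -4.5
top 1 -30 -15 29 top z 65.2 y -0.8
top 1 15 30 31 top z 66.0 y -1.9
top 1 60 72 32 top z 67.4 y -2.0
top x ext [-72.3  70.3]
scene 1 -72 -60 40 top z 68.0 y -14.1
scene 1 -30 -15 37 top z 63.7 y -11.0
scene 1 15 30 34 top z 65.3 y -11.0
scene 1 60 72 58 top z 67.8 y -11.6
scene x ext [-76.5  74.1]
top 2 -72 -60 32 top z 69.9 y -1.5
top 2 -30 -15 29 top z 65.6 y -1.6
top 2 15 30 28 top z 64.5 y -1.2
top 2 60 72 31 top z 68.6 y -5.1
top x ext [-73.3  71.2]
scene 2 -72 -60 35 top z 67.1 y -15.2
scene 2 -30 -15 33 top z 63.6 y -11.6
scene 2 15 30 34 top z 63.3 y -12.0
scene 2 60 72 52 top z 68.1 y -14.3
scene x ext [-73.7  74.7]
top 3 -72 -60 37 top z 68.4 y -4.6
top 3 -30 -15 32 top z 66.8 y -1.0
top 3 15 30 31 top z 65.2 y -0.5
top 3 60 72 26 top z 69.1 y -1.7
top x ext [-78.   67.9]
scene 3 -72 -60 38 top z 68.2 y -12.1
scene 3 -30 -15 32 top z 63.1 y -10.8
scene 3 15 30 28 top z 63.9 y -11.7
scene 3 60 72 64 top z 67.3 y -8.3
scene x ext [-77.7  71.2]
top 4 -72 -60 66 top z 674.8 y 15.2
top 4 -30 -15 27 top z 66.1 y -0.8
top 4 15 30 30 top z 64.7 y -2.8
top 4 60 72 33 top z 69.6 y -4.0
top x ext [-84.2  70.3]
scene 4 -72 -60 32 top z 68.2 y -11.8
scene 4 -30 -15 33 top z 63.3 y -10.6
scene 4 15 30 29 top z 64.4 y -10.3
scene 4 60 72 43 top z 67.2 y -12.5
scene x ext [-73.8  73.8]
119.09502229018025
pos [485.4 341.5 221.9] yaw 87.5 turn z 0.0 shift x,y -29.2 66.3 dz 61.9 tiltxy deg [ 0.02 -0.  ] F [-0.1 -0.7  0.5] gap 0.45 t 46.7
```

View pics/f8.png

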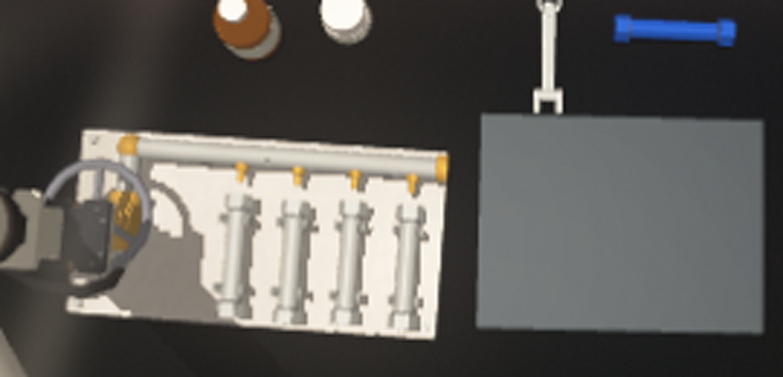

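Emit:
jog_arm --steps '[[[-22, 30, 0, 0, 0, 0], [-23, 31, 0, 0, 0, 0], [0, 0, 0, 0, 0, 0], [0, 0, 0, 0, 0, 0]]]' --grip 1

```text
time_s: 47.2
eef_pos: [532.2, 400.5, 221.2]
eef_rot: [0.021, 1.0, -0.0, -0.0]
contact_force: [-0.4, -0.1, 0.0]
finger_gap: 0.837
```

```bash
python3 - <<'E'
from h import *
togo(533.5,401,87.5,145)
E
```

```text
pos [532.2 400.5 221.2] yaw 87.6 turn z 0.1 shift x,y -1.3 0.6 dz 76.2 tiltxy deg [-0.06 -0.05] F [-0.4 -0.1  0. ] gap 0.837 t 47.2
```

Emit:
jog_arm --steps '[[[-1.3, 0.5, 0, 0, 0, 0], [0, 0, 20, 0, 0, 0], [0, 0, 30, 0, 0, 0], [0, 0, 27, 0, 0, 0], [0, 0, 0, 0, 0, 0], [0, 0, 0, 0, 0, 0]]]'

```text
time_s: 47.95
eef_pos: [534.1, 401.6, 145.1]
eef_rot: [0.021, 1.0, 0.0, 0.0]
contact_force: [0.6, 0.3, -0.1]
finger_gap: 1.0
```

From ψ=60° counter-clockwise, 20 rows (300°) to ψ=360°.

Emit:
jog_arm --steps '[[[7.2, 3, 0, 0, 0, 0], [7.8, 1, 0, 0, 0, 0], [7.8, -1, 0, 0, 0, 0], [7.2, -3, 0, 0, 0, 0], [6.2, -4.8, 0, 0, 0, 0], [4.8, -6.2, 0, 0, 0, 0], [3, -7.2, 0, 0, 0, 0], [1, -7.8, 0, 0, 0, 0], [-1, -7.8, 0, 0, 0, 0], [-3, -7.2, 0, 0, 0, 0], [-4.8, -6.2, 0, 0, 0, 0], [-6.2, -4.8, 0, 0, 0, 0], [-7.2, -3, 0, 0, 0, 0], [-7.8, -1, 0, 0, 0, 0], [-7.8, 1, 0, 0, 0, 0], [-7.2, 3, 0, 0, 0, 0], [-6.2, 4.8, 0, 0, 0, 0], [-4.8, 6.2, 0, 0, 0, 0], [-3, 7.2, 0, 0, 0, 0], [-1, 7.8, 0, 0, 0, 0]]]'

```text
time_s: 50.45
eef_pos: [546.2, 370.0, 143.2]
eef_rot: [0.022, 1.0, -0.004, -0.002]
contact_force: [-1.9, -9.7, -0.9]
finger_gap: 1.004
```

Emit:
jog_arm --steps '[[[1, 7.8, 0, 0, 0, 0], [3, 7.2, 0, 0, 0, 0], [4.8, 6.2, 0, 0, 0, 0], [6.2, 4.8, 0, 0, 0, 0], [7.2, 3, 0, 0, 0, 0], [7.8, 1, 0, 0, 0, 0], [7.8, -1, 0, 0, 0, 0], [7.2, -3, 0, 0, 0, 0], [6.2, -4.8, 0, 0, 0, 0], [4.8, -6.2, 0, 0, 0, 0], [3, -7.2, 0, 0, 0, 0], [1, -7.8, 0, 0, 0, 0], [-1, -7.8, 0, 0, 0, 0], [-3, -7.2, 0, 0, 0, 0], [-4.8, -6.2, 0, 0, 0, 0], [-6.2, -4.8, 0, 0, 0, 0], [-7.2, -3, 0, 0, 0, 0], [-7.8, -1, 0, 0, 0, 0], [0, 0, 0, 0, 0, 0]]]'

```text
time_s: 52.82
eef_pos: [513.4, 347.1, 144.5]
eef_rot: [0.021, 1.0, -0.0, -0.002]
contact_force: [-4.9, 0.4, -0.3]
finger_gap: 0.998
```

```bash
python3 - <<'E'
from h import *
s=arm.get_state(); print(s["eef_pos"],s["contact_force"]); print(wheel_angle(cam("top")))
E
```

```text
[513.40055507 347.14033033 144.45152265] [-4.87041018  0.43013583 -0.25709174]
(np.float64(0.0), [])
```

Emit:
jog_arm --steps '[[[-7.8, 1, 0, 0, 0, 0], [-7.2, 3, 0, 0, 0, 0], [-6.2, 4.8, 0, 0, 0, 0], [-4.8, 6.2, 0, 0, 0, 0], [-3, 7.2, 0, 0, 0, 0], [-1, 7.8, 0, 0, 0, 0], [1, 7.8, 0, 0, 0, 0], [3, 7.2, 0, 0, 0, 0], [4.8, 6.2, 0, 0, 0, 0], [6.2, 4.8, 0, 0, 0, 0], [7.2, 3, 0, 0, 0, 0], [7.8, 1, 0, 0, 0, 0], [7.8, -1, 0, 0, 0, 0], [7.2, -3, 0, 0, 0, 0], [6.2, -4.8, 0, 0, 0, 0], [4.8, -6.2, 0, 0, 0, 0], [3, -7.2, 0, 0, 0, 0], [1, -7.8, 0, 0, 0, 0], [0, 0, 0, 0, 0, 0]]]'

```text
time_s: 55.25
eef_pos: [488.7, 381.2, 147.1]
eef_rot: [0.02, 1.0, 0.003, 0.002]
contact_force: [2.2, 5.6, 1.6]
finger_gap: 0.999
```

Emit:
jog_arm --steps '[[[-1, -7.8, 2, 0, 0, 0], [-3, -7.2, 0, 0, 0, 0], [-4.8, -6.2, 0, 0, 0, 0], [-6.2, -4.8, 0, 0, 0, 0], [-7.2, -3, 0, 0, 0, 0], [-7.8, -1, 0, 0, 0, 0], [-7.8, 1, 0, 0, 0, 0], [-7.2, 3, 0, 0, 0, 0], [-6.2, 4.8, 0, 0, 0, 0], [-4.8, 6.2, 0, 0, 0, 0], [-3, 7.2, 0, 0, 0, 0], [-1, 7.8, 0, 0, 0, 0], [1, 7.8, 0, 0, 0, 0], [3, 7.2, 0, 0, 0, 0], [4.8, 6.2, 0, 0, 0, 0], [6.2, 4.8, 0, 0, 0, 0], [7.2, 3, 0, 0, 0, 0], [7.8, 1, 0, 0, 0, 0], [7.8, -1, 0, 0, 0, 0], [0, 0, 0, 0, 0, 0]]]'

```text
time_s: 57.75
eef_pos: [512.8, 406.0, 144.2]
eef_rot: [0.021, 1.0, 0.001, 0.002]
contact_force: [4.1, 1.1, 0.9]
finger_gap: 1.002
```

Emit:
jog_arm --steps '[[[7.2, -3, 0, 0, 0, 0], [6.2, -4.8, 0, 0, 0, 0], [4.8, -6.2, 0, 0, 0, 0], [0, 0, 0, 0, 0, 0]]]'

```text
time_s: 58.25
eef_pos: [492.4, 393.4, 143.7]
eef_rot: [0.021, 1.0, 0.001, 0.0]
contact_force: [0.6, 2.3, 1.5]
finger_gap: 1.004
```

Emit:
jog_arm --steps '[[[3, -7.2, 0, 0, 0, 0], [1, -7.8, 0, 0, 0, 0], [0, 0, 0, 0, 0, 0]]]'

```text
time_s: 58.62
eef_pos: [487.8, 380.2, 143.8]
eef_rot: [0.021, 1.0, 0.002, 0.001]
contact_force: [1.2, 5.7, 1.6]
finger_gap: 1.001
```

Emit:
jog_arm --steps '[[[-0.5, -5, 0, 0, 0, 0], [0, 0, 0, 0, 0, 0]]]'

```text
time_s: 58.88
eef_pos: [487.6, 377.3, 144.0]
eef_rot: [0.02, 1.0, 0.004, 0.001]
contact_force: [2.0, 9.3, -0.4]
finger_gap: 1.002
```

Emit:
jog_arm --steps '[[[-1, -4, 0, 0, 0, 0], [0, 0, 0, 0, 0, 0], [0, 0, 0, 0, 0, 0]]]'

```text
time_s: 59.25
eef_pos: [487.6, 376.9, 144.4]
eef_rot: [0.019, 1.0, 0.006, 0.001]
contact_force: [0.7, 15.2, -2.4]
finger_gap: 0.999
```

```bash
python3 - <<'E'
from h import *
c=cam("top"); ok=spokes(c); print([ (t,int(ok[t])) for t in range(0,360,4) if ok[t]>2])
E
```

```text
[(200, 3), (204, 5), (208, 6), (212, 5), (216, 3), (316, 3), (320, 5), (324, 7), (328, 7), (332, 7), (336, 4)]
```

Emit:
jog_arm --steps '[[[-1, -4, 0, 0, 0, 0], [0, -3, 0, 0, 0, 0], [0, 0, 0, 0, 0, 0]]]'

```text
time_s: 59.68
eef_pos: [487.5, 376.3, 145.3]
eef_rot: [0.017, 1.0, 0.011, 0.002]
contact_force: [1.2, 27.3, -7.1]
finger_gap: 0.998
```

```bash
python3 - <<'E'
from h import *
print(wheel_angle(cam("top"))); togo(487.6,377,87.5)
E
```

```text
(np.float64(87.90361001529567), [209, 210, 211, 320, 321, 322, 323, 324, 325, 326, 327, 328, 329, 330, 331, 332, 333, 334, 335])
pos [487.5 376.4 145.2] yaw 88.1 turn z 0.6 shift x,y -0.1 0.7 dz None tiltxy deg [0.21 1.24] F [ 1.6 26.3 -7. ] gap 0.998 t 59.725
```

Emit:
jog_arm --steps '[[[1.5, 8, 0, 0, 0, 0], [1, 8, 0, 0, 0, 0], [-1, 7.8, 0, 0, 0, 0], [-3, 7.2, 0, 0, 0, 0], [-4.8, 6.2, 0, 0, 0, 0], [-6.2, 4.8, 0, 0, 0, 0], [-7.2, 3, 0, 0, 0, 0], [-7.8, 1, 0, 0, 0, 0], [-7.8, -1, 0, 0, 0, 0], [-7.2, -3, 0, 0, 0, 0], [-6.2, -4.8, 0, 0, 0, 0], [0, 0, 0, 0, 0, 0], [0, 0, 0, 0, 0, 0]]]'

```text
time_s: 61.35
eef_pos: [539.7, 397.0, 142.5]
eef_rot: [0.021, 1.0, 0.0, -0.0]
contact_force: [-0.9, 2.3, -1.8]
finger_gap: 0.997
```

```bash
python3 - <<'E'
from h import *
print(wheel_angle(cam("top"))); togo(543.4,390.2,87.5)
E
```

```text
(np.float64(14.494452247865837), [11, 12, 13, 128, 129, 130, 131, 132, 133, 134, 135, 136, 137, 138, 139, 140, 141, 142, 249, 250, 251, 252, 253, 254, 255, 256, 257, 258, 259, 260])
pos [539.7 397.  142.6] yaw 87.6 turn z 0.1 shift x,y -3.9 -6.6 dz None tiltxy deg [-0.02  0.03] F [-1.9  3.4 -1.4] gap 1.001 t 61.4
```

Emit:
jog_arm --steps '[[[-3, -3, 0, 0, 0, 0], [-1.5, -4, 0, 0, 0, 0], [0, 0, 0, 0, 0, 0], [0, 0, 0, 0, 0, 0]]]'

```text
time_s: 61.9
eef_pos: [544.5, 389.2, 142.9]
eef_rot: [0.021, 1.0, 0.0, 0.0]
contact_force: [-2.5, 2.9, -0.4]
finger_gap: 1.0
```

```bash
python3 - <<'E'
from h import *
print(wheel_angle(cam("top"))); togo(543.4,390.2,87.5)
E
```

```text
(np.float64(1.8459400841169955), [0, 1, 2, 3, 115, 116, 117, 118, 119, 120, 121, 122, 123, 124, 125, 126, 127, 128, 129, 239, 240, 241, 242, 243, 244, 245, 246, 247, 248, 356, 357, 358, 359])
pos [544.5 389.2 142.9] yaw 87.6 turn z 0.1 shift x,y 1.1 1.0 dz None tiltxy deg [0.03 0.  ] F [-1.3  2.  -1. ] gap 0.999 t 61.95
```

Emit:
jog_arm --steps '[[[2, 5, 0, 0, 0, 0], [3, 5, 0, 0, 0, 0], [0, 0, -20, 0, 0, 0], [0, 0, -50, 0, 0, 0], [0, 30, -40, 0, 0, 0], [0, 50, 0, 0, 0, 0], [0, 50, 0, 0, 0, 0], [0, 50, 0, 0, 0, 0], [0, 0, 0, 0, 0, 0], [0, 0, 0, 0, 0, 0]]]'

```text
time_s: 63.2
eef_pos: [547.6, 578.8, 253.4]
eef_rot: [0.021, 1.0, -0.0, 0.0]
contact_force: [-0.6, -1.6, -0.3]
finger_gap: 0.999
```

```bash
python3 - <<'E'
from h import *
c=cam("top"); print(wheel_angle(c)); save(c,"f9.png",(85,110,385,260),2.6)
for i in(1,2,3,4): seated(i)
s=arm.get_state(); print(s["eef_pos"],s["time_s"])
E
```

```text
(np.float64(3.3905991039526286), [0, 1, 2, 3, 4, 5, 6, 7, 8, 9, 10, 11, 12, 13, 115, 116, 117, 118, 119, 120, 121, 122, 123, 124, 125, 126, 127, 128, 129, 239, 240, 241, 242, 243, 244, 245, 246, 247, 248, 356, 357, 358, 359])
top 1 -72 -60 33 top z 70.0 y -4.5
top 1 -30 -15 29 top z 65.9 y -1.0
top 1 15 30 29 top z 64.7 y -1.2
top 1 60 72 35 top z 67.6 y -2.1
top x ext [-72.3  70.6]
scene 1 -72 -60 41 top z 68.2 y -12.2
scene 1 -30 -15 36 top z 64.5 y -12.1
scene 1 15 30 37 top z 63.7 y -13.0
scene 1 60 72 61 top z 67.3 y -12.3
scene x ext [-75.4  74. ]
top 2 -72 -60 31 top z 67.9 y -0.6
top 2 -30 -15 28 top z 65.6 y -0.8
top 2 15 30 28 top z 65.8 y -1.3
top 2 60 72 31 top z 68.4 y -5.0
top x ext [-73.3  71.3]
scene 2 -72 -60 32 top z 67.3 y -10.3
scene 2 -30 -15 31 top z 64.1 y -11.1
scene 2 15 30 35 top z 63.5 y -12.0
scene 2 60 72 50 top z 68.4 y -12.3
scene x ext [-76.   74.9]
top 3 -72 -60 37 top z 68.2 y -4.1
top 3 -30 -15 31 top z 65.7 y -1.2
top 3 15 30 32 top z 65.6 y -0.7
top 3 60 72 27 top z 67.9 y -2.0
top x ext [-77.9  67.9]
scene 3 -72 -60 38 top z 68.2 y -12.5
scene 3 -30 -15 34 top z 64.5 y -11.5
scene 3 15 30 30 top z 64.2 y -13.1
scene 3 60 72 61 top z 66.5 y -7.0
scene x ext [-80.4  70.3]
top 4 -72 -60 31 top z 67.4 y -1.8
top 4 -30 -15 28 top z 65.1 y -0.7
top 4 15 30 30 top z 66.4 y -4.1
top 4 60 72 34 top z 67.7 y -3.6
top x ext [-73.   70.7]
scene 4 -72 -60 38 top z 67.3 y -13.2
scene 4 -30 -15 30 top z 63.6 y -12.0
scene 4 15 30 27 top z 63.4 y -10.8
scene 4 60 72 49 top z 68.2 y -12.8
scene x ext [-74.6  73.9]
[547.59127859 578.76418143 253.11169401] 63.65
```

View pics/f9.png

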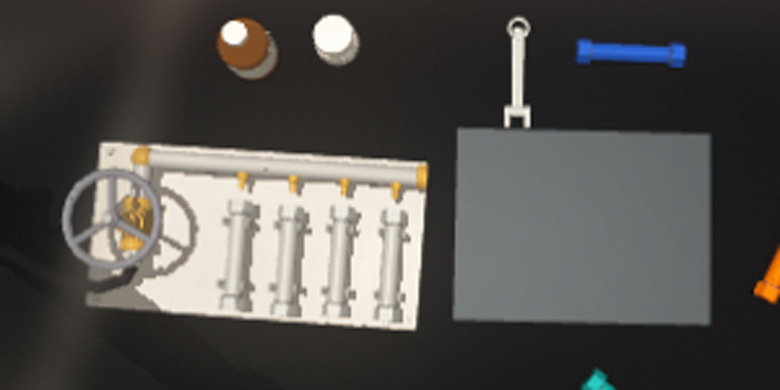

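```bash
python3 -c "
from plant import arm
print(arm.close_job())"
```

```text
the job is handed in; nothing more can be done
None
```

The job is done and handed in at about 64 s: valve shut first, all four steel tubes pressed home, then the valve opened to its stop and backed off.

- **Shutting:** I turned the handwheel clockwise to a firm stop. The force doubled with no further motion, and the wheel had turned about 270°.
- **Tubes:** There were four, and each now lies level in its own slot. The last check put the body tops at 63–66 mm, where 64 mm is fully home.
    - The slot 3 tube sits about 4–5 mm off centre lengthwise, inside the 9 mm allowed.
    - For slot 4 I held the tube by its hexagon end, because the gripper's body would have hit the wheel, and then pressed it down with closed fingertips. The push peaked at 54 N at the wrist.
    - One tube was knocked about 5 cm aside partway through, so I measured it again before picking it up.
- **Opening:** I turned the wheel about 3¼ turns counter-clockwise until the stop was felt at 27 N, then backed it off. The camera puts the back-off at roughly 85–90°, so it may be a few degrees short of a quarter turn. My two estimates of the wheel angle differed by about 5°.

The bottle, jar, spanner and coloured look-alikes were never approached, and those in view in the last picture had not visibly moved. The robot ended clear of everything.

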